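Shut a mixed sample in its shielded pot

TASK

The sample vial has finished on the roller mixer: stand it upright inside the thick-walled shielded pot, put the pot's lid fully on, and swing the clamp bail down over the lid until it snaps under the front catch and holds the lid down by itself. The vial is glass, so never let it drop, and leave the beaker, the timer and the small vial beside the work where they are.

Things in the scene. Friction and masses are not known exactly. Their poses are not given: they have to be found in the camera images.
- sample_vial: The sample: glass screw-cap vial, 60 mm long, about 40 g, starting on its side on the rollers of the mixer. Body 28 mm in diameter to 50 mm from the bottom, then the cap, 24 mm in diameter, to 60 mm. Origin at the centre of its bottom face; its +z axis runs along the vial to the cap. It stands by itself on a flat surface.
- vial_middle (a point): Point on the vial's axis 28 mm from its bottom (axes as the vial's).
- roller_mixer: Small white roller mixer, fixed, 76 x 190 mm. Origin at the centre of its underside, z up, y along its rollers. Top of the case 34 mm above the bench; motor block at the +y end 72 mm high, bearing block at the -y end 58 mm high.
- rollers (a point): Midway between the two black rollers (10 mm in diameter, 16 mm apart, along y), 50 mm above the bench; axes as the mixer's. The vial lies along them, cap towards -y, its axis 67 mm above the bench. The rollers do not stand out beyond the vial's sides, so fingers can pass down on both sides of it.
- pot: Shielded vial pot, fixed: grey, thick-walled, on a plate (162 x 116 mm). Origin on the bench under its axis, z up; -x is the front (catch), +x the rear (hinge of the bail), y along the hinge. Outer wall 98 mm across, 88 mm inside, 84 mm high; within it, from a ring-shaped floor at 46 mm, a bevelled steel neck 56 mm across rises to 60 mm. Two hinge ears, 112 mm high, at the rear.
- pot_floor (a point): Centre of the floor of the pot's bore (38 mm in diameter), 16 mm above the bench and 44 mm below the neck's rim; axes as the pot's. A vial in it stands 16 mm proud of the neck but below the outer wall, so it can only be held by the cap then, fingers pointing straight down (32 mm free beside the cap); with the bail open, a hand over the pot needs its broad side along y.
- pot_shoulder (a point): Point on the pot's axis, 46 mm above the bench, where the lid's lower edge comes to sit, in the ring-shaped gap between neck and outer wall (16 mm wide); axes as the pot's.
- pot_lid: The pot's lid, loose, about 0.3 kg: grey deep cap 74 mm in diameter with a round steel knob, standing on the bench knob up. Origin at the centre of its lower edge, z up. Skirt 62 mm inside, 36 mm deep: about 3 mm of play all round on the pot's neck. Flat top at 42 mm, knob 22 mm in diameter from 48 to 66 mm.
- lid_knob (a point): Centre of the lid's knob, 57 mm above the lid's lower edge.
- clamp (a joint): Angle of the steel clamp bail, rad: 0 closed (level over the lid), 1.57 straight up; starts open at 1.6 to 1.78, held by a stiff hinge (0.05 N m). Its two arms pass either side of the knob. Below about 0.15 it must be pressed through the catch against two sprung pads: about 10 N down at the handle. Caught, it stays near 0.01; let go above 0.03, it is not held. Stop at -0.03.
- clamp_handle (a point): Middle of the bail's handle, a black bar 12 mm in diameter, 46 mm long, parallel to the hinge and 184 mm from it, with room for a finger before and behind; with the bail closed it is 118 mm in front of the pot's axis, 106 mm above the bench.
- clamp_hinge (a point): Point on the bail's hinge axis, 66 mm behind the pot's axis, 100 mm above the bench; axes as the pot's (hinge axis along y).
- catch_tip (a point): Tip of the sprung steel hook (16 mm wide, sloping top, flat underside) at the pot's front, 52 mm before the pot's axis, 106 mm above the bench; the hook's top is 121 mm high. The bail's front bar, 118 mm from the hinge, pushes it forward and snaps under it.
- pad_l: Sprung rubber pad (13 mm in diameter) under the bail's left arm, 66 mm from the hinge, 23 mm off the middle; presses on the lid's top with about 8 N when closed.
- pad_r: The same under the right arm.
- beaker: Glass beaker, 67 mm in diameter, 85 mm high; leave alone. Origin at its bottom centre.
- timer: Round lab timer lying flat, 58 mm in diameter, 16 mm high; leave alone. Origin at its bottom centre.
- small_vial: Small capped vial, 24 mm in diameter, 40 mm high, standing; not the sample; leave alone. Origin at its bottom centre.
There are look-alikes about, which are no part of the job. Leave any orange or yellow look-alike of the pot_lid alone.

How it is judged:
On the way, in this order (a step that is already met when the one before it is completed fails the run):
1. the vial stands in the pot, let go (horizontal distance between sample_vial and pot_floor below 0.01 m and z of sample_vial in the frame of pot_floor between -0.006 and 0.006 m and angle between sample_vial's own z axis and vertical below 0.25 rad and z of vial_middle in the frame of pot_floor above 0.02 m and contact force between the fingers and sample_vial below 0.05 N), for 0.2 s.
2. the lid sits on the pot's shoulder over the vial (horizontal distance between sample_vial and pot_floor below 0.01 m and z of sample_vial in the frame of pot_floor between -0.006 and 0.006 m and angle between sample_vial's own z axis and vertical below 0.25 rad and z of vial_middle in the frame of pot_floor above 0.02 m and horizontal distance between pot_lid and pot_shoulder below 0.006 m and z of pot_lid in the frame of pot_shoulder between -0.004 and 0.003 m and z of lid_knob in the frame of pot_shoulder above 0.04 m and angle between pot_lid's own z axis and vertical below 0.06 rad), for 0.2 s.
At the end, for the whole second after the job is handed in: The vial stands cap up on the pot's floor (within 10 mm of its middle, 6 mm in height), the lid sits square on the shoulder (6 mm sideways, 3 mm in height), and the clamp bail is caught at under 0.035 rad with both pads pressing on the lid by more than 1.5 N (all of step 2 and value of joint clamp below 0.035 rad and contact force between each of pad_l, pad_r and pot_lid above 1.5 N); the robot touches nothing.
It fails at once if the beaker was disturbed (moved over 30 mm) (distance of beaker from where it was at the start of the episode above 0.03 m).
It fails at once if the timer was disturbed (moved over 30 mm) (distance of timer from where it was at the start of the episode above 0.03 m).
It fails at once if the small vial was disturbed (moved over 30 mm) (distance of small_vial from where it was at the start of the episode above 0.03 m).
It fails at once if the vial was dropped (moving over 0.5 m/s out of the fingers) (linear speed of sample_vial above 0.5 m/s and contact force between the fingers and sample_vial below 0.05 N).
It also fails if it takes over 72 s, if anything falls off the work surface, if the arm or the gripper's body presses on something with over 40 N, if the wrist force passes 120 N, or if a joint passes its speed limit or range.

ROBOT

A 6-joint arm with a two-finger parallel gripper is mounted at the origin on a cart in front of the work surface, level with it; the furniture and walls round the work are solid. World frame = base frame: x ahead of the robot, y to its left, z up, the work surface at z = 0. Lengths are in m, angles in rad, forces in N, time in s.
With the tool pointing down it reaches from about 0.3 to 0.775 m from the base axis. Payload 14.6 kg.
Tool frame: the origin (TCP) lies at the very end of the fingers, on their centre line; the grasp point (between the pads) lies 19 mm behind it; z points along the fingers, y is the line along which they close (so a half turn about z gives the same grasp; the last joint's range is limited). The gripper opens to 94 mm and grips with 3 to 60 N. Pads are 16 mm wide; open, the fingers measure 119 mm over their backs; the gripper's body (75 mm by 177 mm) begins 78 mm behind the grasp point.
Start: joints at [-1.344, 0.3, 1.521, -0, 1.321, -0.067], TCP at [0.159, -0.526, 0.205] pointing down, gripper open.
Joint ranges: [-3.03, 3.03], [-0.79, 2.21], [0.23, 2.52], [-1.04, 4.18], [0, 3.07], [-2.55, 2.55]. Speed limits (rad/s): [2.22, 2.22, 2.57, 3.14, 3.14, 3.14].

INTERFACE

Orientations are given as [roll, pitch, yaw] about the fixed x, y, z axes, in that order (R = Rz(yaw) Ry(pitch) Rx(roll)).
In Python, from station import ctrl, cams gives the robot as it stands. The module is installed in compiled form; this text tells all that it offers.
- The arm moves only by the tool arm_command, never from a script. Its argument "plan" is a list that holds one entry, the list of rows, each a list of 7 numbers: the shift along the tool's x, y, z in fractions of the full range, 1 being 100 cm, then the turn, a rotation vector about the tool's x, y, z in shares of pi rad (1.0 is pi rad), then the closure, from -1 (fully open) to 1 (shut). A call has 1 to 12 rows; each row is the pose to reach, as a shift and turn from the pose commanded when the call began, along the tool's axes at that moment; what a row does not reach only later rows make up. A row lasts 1/10 s, in which the tool goes at most 50 mm and 8.59 degrees, less where a joint would pass 70% of its speed; a pose out of reach is approached as far as the arm can. Shift and turn numbers lie between -1 and 1, and a call with a number outside is refused. A call with a gripper value outside its range is refused whole. The fingers move at their own pace and stop on an object; "squeeze" is the grip in N (left out, the last holds). Time passes only in rows, so rows that repeat a pose let the fingers close. It gives the time, the measured TCP pose, the force, the opening and the grip force at its end, in the units of the state.
- ctrl.get_obs(): the state, without advancing time (a new reading comes with each control period).
- cams.camera(name): name is "scene" or "top" or "wrist"; returns (picture, depth): 384x512x3 uint8, blue, green, red; 384x512 float32, m along the optical axis (not along the pixel's ray), 0 where there is no reading.
- cams.camera_info(name): a dict with "fx", "fy", "cx", "cy" (pixels), "world_to_cam" (4x4, takes a point from world to camera coordinates). Camera axes: x right, y down, z forward; pixel columns grow to the right and rows downward; lengths in m; the calibration is good to about 2 mm. A picture is of the moment at which its call begins: read the wrist's pose just before it. camera_info takes no time and is no camera call; for the wrist camera it gives the pose at the moment of the call.
- ctrl.hand_in(): hands the job in; it is judged then, once.
The state is a dict: "time_s": time; "qpos": joint angles; "joint_vel": joint speeds; "tau": joint torques, N m; "ee_pos": TCP position; "eef_rot": TCP orientation; "force": force on the tool from outside, world axes, zero at the start; "moment": the same for the moment, N m; "grip_width": finger opening in m; "grip_force": force on a finger pad.
Only numpy, scipy, OpenCV 4.12 (cv2) and the standard library are available. Lean on these libraries where they do the work, as an engineer would, in place of code of your own. Each camera call takes 0.05 s, during which the arm holds its last target. There are 200 camera calls.

## Working session

There is one attempt and no reset: what is moved stays moved. The work goes in short steps, Python scripts to look and compute and a tool call to move; the robot and the scene stay as the last step left them, time stands still between calls to the robot, and variables do not carry over. Pictures are saved under pics/ and viewed, at most 10 in all, crops included, and the job is handed in when it is done.

Besides the shell and the picture viewer there is one more tool, called after "Call:" as name(argument=value, ...) on one line, values as JSON. arm_command: Moves the arm, as the interface text tells. Its arguments: {"type":"object","properties":{"plan":{"type":"array"},"squeeze":{"type":"number"}},"required":["plan"]}

```bash
mkdir -p pics
cat > h.py <<'E'
import numpy as np, cv2
from station import ctrl, cams
from scipy.spatial.transform import Rotation as R
def cloud(name):
    info=cams.camera_info(name); im,d=cams.camera(name)
    v,u=np.mgrid[0:384,0:512]
    P=np.stack([(u-info['cx'])/info['fx']*d,(v-info['cy'])/info['fy']*d,d],-1)
    T=np.linalg.inv(np.array(info['world_to_cam']))
    W=P@T[:3,:3].T+T[:3,3]; W[d<=0]=np.nan
    return im,W
def pose():
    o=ctrl.get_obs(); return np.array(o['ee_pos']),np.array(o['eef_rot']),o
def delta(p,rpy,base=None):
    """shift mm + rotvec in tool axes from current to target"""
    p0,r0,_=pose()
    A=R.from_matrix(r0) if np.shape(r0)==(3,3) else (R.from_quat(r0) if len(r0)==4 else R.from_euler('xyz',r0))
    B=R.from_euler('xyz',rpy)
    return np.round((A.inv().apply(np.array(p)-p0))*1000,1),np.round((A.inv()*B).as_rotvec(),3)
E
python3 - <<'E'
from h import *
print(ctrl.get_obs())
ims=[]
for n in('scene','top'):
    im,W=cloud(n); np.savez(n+'.npz',im=im,W=W); cv2.imwrite(f'pics/{n}.png',cv2.resize(im,(768,576)))
    print(n,cams.camera_info(n)['world_to_cam'])
E
```

```text
{'time_s': 0.0, 'qpos': array([-1.34361477e+00,  3.00473664e-01,  1.52161215e+00,  1.70225799e-05,
        1.32072751e+00, -6.65768669e-02]), 'joint_vel': array([ 0.00067391, -0.00069568, -0.00014582, -0.0005223 ,  0.00050217,
        0.00114248]), 'tau': array([-4.04306365e-04, -5.31810558e+01, -3.52739882e+01,  7.07698544e-02,
        2.44465366e-02, -2.07552062e-04]), 'ee_pos': array([ 0.1592031 , -0.52615843,  0.20487179]), 'eef_rot': array([-3.14037578e+00, -9.76599188e-05,  2.93754141e-01]), 'force': array([-0.23913198, -0.20019158,  0.78558096]), 'moment': array([0.0396396 , 0.00713695, 0.04017516]), 'grip_force': 0.0, 'grip_width': 0.09397391344754466}
scene [[-0.8169405  -0.57669606  0.00546522  0.46383613]
 [-0.25413752  0.35146906 -0.90104585  0.22778274]
 [ 0.51770874 -0.73748976 -0.43368942  0.9230585 ]
 [ 0.          0.          0.          1.        ]]
top [[-0.01777708 -0.99981793 -0.00693382  0.02369028]
 [-0.99714583  0.01823766 -0.07326374  0.57030635]
 [ 0.07337686  0.00561162 -0.9972885   1.48535799]
 [ 0.          0.          0.          1.        ]]
```

View pics/scene.png

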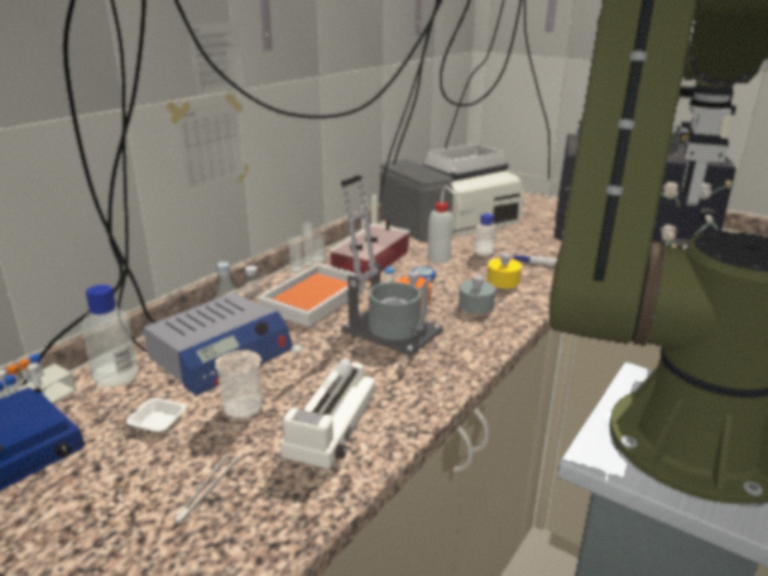

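View pics/top.png

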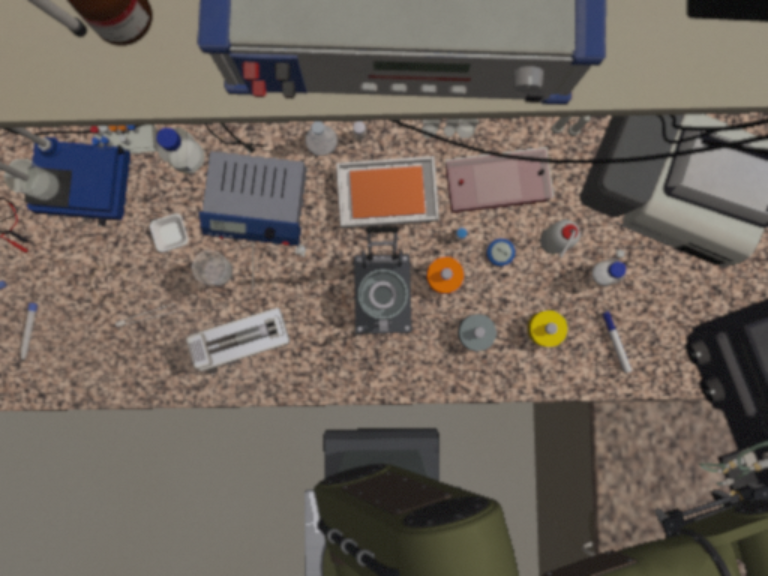

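Pot at top (382,293), mixer (240,338). Lid candidates are grey (478,332), orange (446,275) and yellow (549,329). The grey one with the steel knob fits, since orange and yellow are the decoys. One enlarged crop to confirm.

Run:
```python
from h import *
z=np.load('top.npz'); im,W=z['im'],z['W']
a=cv2.resize(im[170:280,115:255],(700,550),interpolation=cv2.INTER_CUBIC)
b=cv2.resize(im[150:250,230:390],(800,500),interpolation=cv2.INTER_CUBIC)
cv2.imwrite('pics/crop1.png',cv2.resize(np.vstack([cv2.resize(a,(380,299)),cv2.resize(b,(380,238))]),(608,600*1)) )
def show(n,u,v,r=3):
    u=int(u/1.5);v=int(v/1.5);print(n,np.round(np.nanmedian(W[v-r:v+r+1,u-r:u+r+1].reshape(-1,3),0),3))
for n,u,v in [('knob',478,330),('orange',446,275),('yellow',549,329),('pot',382,293),('mixer',240,338),('beaker',213,268),('timer',501,251),('sv',461,234),('handle',382,235),('shelf',400,100),('shelftop',400,50)]: show(n,u,v,1)
```

```text
knob [ 0.468 -0.192  0.065]
orange [ 0.579 -0.133  0.066]
yellow [ 0.469 -0.332  0.066]
pot [ 0.549 -0.006  0.015]
mixer [0.462 0.27  0.083]
beaker [0.608 0.34  0.001]
timer [ 0.63  -0.252  0.017]
sv [ 0.661 -0.167  0.039]
handle [ 0.67  -0.008 -0.   ]
shelf [ 0.714 -0.024  0.743]
shelftop [ 0.716 -0.02   0.874]
```

View pics/crop1.png

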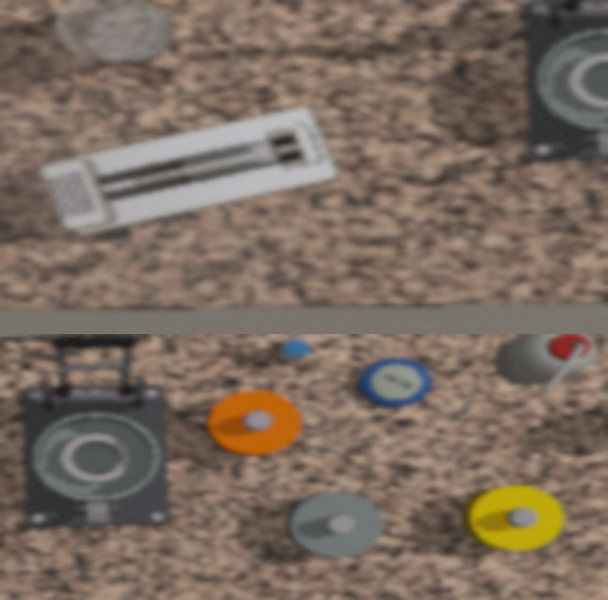

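The crop shows the grey lid with steel knob at the lower row's (340,522), orange and yellow decoys apart. On the mixer lies the vial, with its pale cap at about (265,152), pointing to the pot side. Now measuring.

Run:
```python
from h import *
from scipy.optimize import least_squares
def circ(P,r=None):
    c0=P[:,:2].mean(0)
    return least_squares(lambda c:np.hypot(P[:,0]-c[0],P[:,1]-c[1])-(c[2] if r is None else r),[*c0,.04],loss='soft_l1',f_scale=.002).x
D={n:np.load(n+'.npz') for n in('top','scene')}
for n in D:
    W=D[n]['W'].reshape(-1,3); W=W[~np.isnan(W).any(1)]
    x,y,zz=W.T
    def sel(cx,cy,r,z0,z1): return W[(np.hypot(x-cx,y-cy)<r)&(zz>z0)&(zz<z1)]
    print(n)
    P=sel(.549,-.006,.06,.078,.09); print('pot rim',len(P),P.mean(0).round(4),circ(P).round(4))
    P=sel(.549,-.006,.032,.055,.066); print('neck',len(P),P.mean(0).round(4),circ(P).round(4))
    P=sel(.468,-.192,.02,.058,.075); print('knob',len(P),P.mean(0).round(4),np.median(P,0))
    P=sel(.468,-.192,.045,.036,.048); print('lidtop',len(P),P.mean(0).round(4),circ(P).round(4))
    P=sel(.462,.27,.13,.028,.038); 
    r=cv2.minAreaRect((P[:,:2]*1000).astype(np.float32)); print('case',len(P),r)
    P=sel(.462,.27,.13,.066,.09);print('high',len(P))
    P=P[np.argsort(P[:,1])]; print(P[::max(1,len(P)//30)].round(3).tolist())
    P=sel(.56,-.006,.13,.006,.02); r=cv2.minAreaRect((P[:,:2]*1000).astype(np.float32)); print('plate',len(P),r)
    P=sel(.65,-.006,.1,.2,.32); print('bail',len(P), P.mean(0) if len(P) else 0); P=P[P[:,2]>.27] if len(P) else P; print(P.mean(0) if len(P) else 0, P.min(0) if len(P) else 0,P.max(0) if len(P) else 0)
```

```text
top
pot rim 166 [ 0.5427 -0.0079  0.0837] [ 0.5426 -0.0071  0.0463]
neck 125 [ 0.545  -0.0062  0.0599] [ 0.543  -0.0068  0.0233]
knob 45 [ 0.4654 -0.1947  0.0657] [ 0.46538284 -0.19451462  0.06542737]
lidtop 407 [ 0.4657 -0.1949  0.0417] [ 0.4655 -0.1956  0.0272]
case 816 ((500.132568359375, 295.98101806640625), (167.46246337890625, 189.51162719726562), 20.0915584564209)
high 433
[[0.47, 0.22, 0.069], [0.476, 0.226, 0.083], [0.473, 0.231, 0.072], [0.47, 0.236, 0.079], [0.461, 0.24, 0.069], [0.473, 0.244, 0.081], [0.485, 0.248, 0.073], [0.476, 0.252, 0.083], [0.456, 0.256, 0.078], [0.453, 0.261, 0.069], [0.473, 0.265, 0.079], [0.477, 0.269, 0.074], [0.456, 0.273, 0.082], [0.465, 0.278, 0.074], [0.576, 0.31, 0.084], [0.571, 0.336, 0.084], [0.571, 0.341, 0.09], [0.416, 0.344, 0.067], [0.443, 0.346, 0.068], [0.443, 0.349, 0.07], [0.469, 0.351, 0.072], [0.472, 0.352, 0.067], [0.428, 0.354, 0.072], [0.463, 0.356, 0.074], [0.452, 0.358, 0.07], [0.437, 0.36, 0.072], [0.466, 0.362, 0.075], [0.469, 0.364, 0.068], [0.449, 0.366, 0.071], [0.467, 0.369, 0.073], [0.458, 0.372, 0.071]]
plate 995 ((
[... 942 characters left out ...]
.071], [0.57, 0.322, 0.073], [0.566, 0.334, 0.078], [0.417, 0.34, 0.069], [0.421, 0.345, 0.072], [0.436, 0.349, 0.071], [0.441, 0.353, 0.071], [0.44, 0.354, 0.07], [0.425, 0.356, 0.07], [0.412, 0.359, 0.07], [0.456, 0.36, 0.071], [0.427, 0.362, 0.07], [0.405, 0.364, 0.072], [0.433, 0.365, 0.07], [0.41, 0.367, 0.069], [0.428, 0.368, 0.067], [0.436, 0.371, 0.072], [0.44, 0.373, 0.072], [0.46, 0.375, 0.069], [0.447, 0.379, 0.069]]
plate 632 ((575.9631958007812, -38.26704406738281), (227.32846069335938, 189.8582763671875), 0.26583313941955566)
bail 241 [ 0.62776867 -0.00097797  0.24505891]
[0.63455184 0.00132078 0.27994605] [ 0.63070881 -0.03014784  0.27005313] [0.63945891 0.02656445 0.28563056]
```

Run:
```python
from h import *
print(delta([.42,-.10,.36],[np.pi,0,0]), delta([.30,-.30,.36],[np.pi,0,0.1]))
i=cams.camera_info('wrist'); T=np.linalg.inv(np.array(i['world_to_cam'])); p,r,_=pose()
A=R.from_euler('xyz',r); print(i['fx'],A.inv().apply(T[:3,3]-p),A.inv().as_matrix()@T[:3,:3])
```

```text
(array([ 373. , -332.6, -154.7]), array([-0.001,  0.   ,  0.294])) (array([ 200.3, -175.9, -154.8]), array([-0.001,  0.   ,  0.194]))
267.1474676327882 [ 0.07045923  0.00021149 -0.17833744] [[-6.68367613e-04 -9.69573352e-01 -2.44800057e-01]
 [ 9.99999777e-01 -6.46454457e-04 -1.69862905e-04]
 [ 6.44245863e-06 -2.44800116e-01  9.69573568e-01]]
```

Careful with the scale: shifts go in shares of 100 cm and turns go in shares of pi rad. That gives: 373 mm is 0.373, 200 mm is 0.2, 0.294 rad is 0.0936.

Call:
arm_command(plan=[[[0.2, -0.176, -0.155, 0, 0, 0.0605, -1], [0.2, -0.176, -0.155, 0, 0, 0.0605, -1], [0.2, -0.176, -0.155, 0, 0, 0.0605, -1], [0.2, -0.176, -0.155, 0, 0, 0.0605, -1], [0.2, -0.176, -0.155, 0, 0, 0.0605, -1], [0.373, -0.333, -0.155, 0, 0, 0.0936, -1], [0.373, -0.333, -0.155, 0, 0, 0.0936, -1], [0.373, -0.333, -0.155, 0, 0, 0.0936, -1], [0.373, -0.333, -0.155, 0, 0, 0.0936, -1], [0.373, -0.333, -0.155, 0, 0, 0.0936, -1], [0.373, -0.333, -0.155, 0, 0, 0.0936, -1], [0.373, -0.333, -0.155, 0, 0, 0.0936, -1]]])

```text
time_s: 1.3
ee_pos: [0.4211, -0.0968, 0.3604]
eef_rot: [-3.141, 0.0, 0.004]
force: [0.3, -1.2, -0.0]
grip_width: 0.0941
grip_force: 0.0
```

```bash
cat >> h.py <<'E'
from scipy.optimize import least_squares
def circ(P,r):
    c0=P[:,:2].mean(0)
    return least_squares(lambda c:np.hypot(P[:,0]-c[0],P[:,1]-c[1])-r,c0,loss='soft_l1',f_scale=.0015).x
def tops(im,W,cx,cy,rad,z0,z1):
    """points in a cylinder/height band"""
    m=(np.hypot(W[...,0]-cx,W[...,1]-cy)<rad)&(W[...,2]>z0)&(W[...,2]<z1)
    return W[m]
E
python3 - <<'E'
from h import *
print(pose()[:2])
im,W=cloud('wrist'); np.savez('w1.npz',im=im,W=W); cv2.imwrite('pics/w1.png',im)
for n,a in dict(rim=(.5426,-.007,.06,.078,.09),neck=(.5426,-.007,.036,.056,.064),knob=(.465,-.194,.02,.058,.075),lidtop=(.465,-.194,.045,.037,.047)).items():
    P=tops(im,W,*a); 
    if len(P): print(n,len(P),P.mean(0).round(4), ((P[:,:2].min(0)+P[:,:2].max(0))/2).round(4), np.ptp(P[:,:2],axis=0).round(3))
E
```

```text
(array([ 0.42110006, -0.09675932,  0.36044078]), array([-3.14106996e+00,  3.37028549e-05,  4.23488629e-03]))
rim 658 [ 0.543  -0.0057  0.0827] [ 0.5412 -0.007 ] [0.097 0.097]
neck 473 [ 0.5413 -0.0074  0.0589] [ 0.541  -0.0072] [0.053 0.055]
knob 124 [ 0.4636 -0.1945  0.0645] [ 0.4636 -0.1945] [0.019 0.02 ]
lidtop 1143 [ 0.4641 -0.1944  0.0411] [ 0.4635 -0.1952] [0.071 0.074]
```

View pics/w1.png

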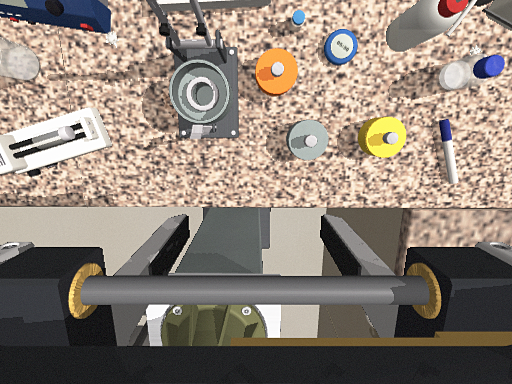

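Wrist view: pot at (202,95), grey lid at (308,140), decoys orange (277,70) and yellow (383,137). The vial lies on the mixer at about (55,137), with the cap at the right end, (66,131). Next, the vial's axis and the pot's yaw.

Run:
```python
from h import *
z=np.load('w1.npz'); im,W=z['im'],z['W']
# plate yaw: edges of dark plate points z 8..24
P=tops(im,W,.545,-.007,.11,.008,.02)
for ys in ((.0,.06),):
  pass
print('plate z',np.median(P[:,2]),len(P))
r=cv2.minAreaRect((P[:,:2]*1000).astype(np.float32)); print(r)
P=tops(im,W,.465,.26,.06,.057,.095)
Q=P[np.abs(P[:,1]-.25)<.06]
print(len(Q)); 
for y in np.arange(.17,.33,.006):
    S=Q[np.abs(Q[:,1]-y)<.003]
    if len(S)>2: print(round(y,3),len(S),S[:,0].min().round(4),S[:,0].max().round(4),S[:,0].mean().round(4),S[:,2].max().round(4))
C=tops(im,W,.465,.26,.13,.029,.038); C=C[C[:,0]<.53]; r=cv2.minAreaRect((C[:,:2]*1000).astype(np.float32)); print('case',len(C),r)
H=tops(im,W,.6,-.007,.12,.25,.32); print('handle',len(H),H.mean(0).round(4),H.min(0),H.max(0), np.polyfit(H[:,1],H[:,0],1))
```

```text
plate z 0.00951043628449666 2033
((546.1660766601562, -32.805091857910156), (159.1741943359375, 166.07913208007812), 0.19848988950252533)
676
0.2 3 0.4732 0.4818 0.4784 0.0576
0.206 5 0.4818 0.4886 0.4852 0.0586
0.218 32 0.4665 0.4755 0.4703 0.0768
0.224 103 0.4649 0.487 0.4771 0.0797
0.23 57 0.4614 0.487 0.4733 0.0793
0.236 66 0.4581 0.4853 0.4691 0.0804
0.242 71 0.4565 0.4853 0.4714 0.0814
0.248 58 0.4547 0.4836 0.4681 0.0812
0.254 64 0.4529 0.4819 0.466 0.0814
0.26 63 0.4511 0.4802 0.4642 0.0815
0.266 57 0.4493 0.4785 0.4624 0.0811
0.272 61 0.4476 0.4752 0.461 0.0823
0.278 35 0.4498 0.4736 0.4639 0.0812
case 2288 ((454.5157165527344, 281.32427978515625), (84.83169555664062, 188.685302734375), 16.542346954345703)<stdin>:16: RuntimeWarning: Mean of empty slice.
  ret = um.true_divide(
Traceback (most recent call last):
ValueError: zero-size array to reduction operation minimum which has no identity
```

```bash
cat >> h.py <<'E'
def tool(psi,tilt=0): # tool down with yaw psi, then turned about its own y by tilt
    return R.from_euler('xyz',[np.pi,0,psi])*R.from_euler('y',tilt)
def rel(p,B):
    p0,r0,_=pose(); A=R.from_euler('xyz',r0)
    return np.round(A.inv().apply(np.array(p)-p0)*1000,1).tolist(),np.round((A.inv()*B).as_rotvec(),3).tolist()
E
python3 - <<'E'
from h import *
B=tool(1.857,np.pi/4); zt=B.apply([0,0,1]); g=np.array([.469,.249,.067])+.019*zt
print(zt,g,rel(g-.14*zt,B))
E
```

```text
[-0.19962499  0.67834347 -0.70710678] [0.46520713 0.26188853 0.05356497] ([73.8, -265.0, 207.6], [0.722, 0.543, -1.746])
```

In the tool's units: -265 mm is -0.265, 150 mm is 0.15, -1.746 rad is -0.5558.

Call:
arm_command(plan=[[[0.04, -0.13, 0.06, 0.07, 0.0509, -0.1655, -1], [0.04, -0.13, 0.06, 0.07, 0.0509, -0.1655, -1], [0.04, -0.13, 0.06, 0.07, 0.0509, -0.1655, -1], [0.04, -0.13, 0.06, 0.07, 0.0509, -0.1655, -1], [0.074, -0.265, 0.15, 0.2298, 0.1728, -0.5558, -1], [0.074, -0.265, 0.15, 0.2298, 0.1728, -0.5558, -1], [0.074, -0.265, 0.15, 0.2298, 0.1728, -0.5558, -1], [0.074, -0.265, 0.15, 0.2298, 0.1728, -0.5558, -1], [0.074, -0.265, 0.15, 0.2298, 0.1728, -0.5558, -1], [0.074, -0.265, 0.15, 0.2298, 0.1728, -0.5558, -1], [0.074, -0.265, 0.15, 0.2298, 0.1728, -0.5558, -1], [0.074, -0.265, 0.15, 0.2298, 0.1728, -0.5558, -1]]])

```text
time_s: 2.55
ee_pos: [0.494, 0.1637, 0.2103]
eef_rot: [-3.063, -0.732, 1.643]
force: [0.1, 0.7, 0.8]
grip_width: 0.0939
grip_force: 0.0
```

Run:
```python
from h import *
B=tool(1.857,np.pi/4); zt=B.apply([0,0,1]); g=np.array([.469,.249,.067])+.019*zt
print(pose()[:2],pose()[2]['qpos'].round(2),rel(g-.1*zt,B))
```

```text
(array([0.49400497, 0.16372688, 0.21028095]), array([-3.06263522, -0.73157895,  1.64344011])) [-0.1   0.32  1.66  0.7   1.45 -0.39] ([-34.5, 0.1, 84.9], [0.068, 0.047, -0.157])
```

In the tool's units: 85 mm is 0.085, -34 mm is -0.034, -0.157 rad is -0.05.

Call:
arm_command(plan=[[[-0.034, 0, 0.085, 0.0216, 0.015, -0.05, -1], [-0.034, 0, 0.085, 0.0216, 0.015, -0.05, -1], [-0.034, 0, 0.085, 0.0216, 0.015, -0.05, -1], [-0.034, 0, 0.085, 0.0216, 0.015, -0.05, -1]]])

```text
time_s: 2.95
ee_pos: [0.4853, 0.1949, 0.1255]
eef_rot: [-3.137, -0.783, 1.848]
force: [1.3, -0.8, 1.7]
grip_width: 0.094
grip_force: 0.0
```

Run:
```python
from h import *
print(pose()[:2])
im,W=cloud('wrist'); np.savez('w2.npz',im=im,W=W); cv2.imwrite('pics/w2.png',im)
Q=tops(im,W,.469,.25,.06,.062,.095)
for y in np.arange(.2,.30,.006):
    S=Q[np.abs(Q[:,1]-y)<.003]
    if len(S)>2: print(round(y,3),len(S),S[:,0].min().round(4),S[:,0].max().round(4),((S[:,0].max()+S[:,0].min())/2).round(4),S[:,2].max().round(4))
B=tool(1.857,np.pi/4); zt=B.apply([0,0,1]); g=np.array([.469,.249,.067])+.019*zt
print(rel(g,B))
```

```text
(array([0.48527109, 0.19487535, 0.12549516]), array([-3.13662428, -0.78292549,  1.84847489]))
0.218 45 0.4661 0.4732 0.4697 0.0775
0.224 225 0.4646 0.4885 0.4765 0.0793
0.23 143 0.4623 0.4877 0.475 0.0792
0.236 184 0.4585 0.4862 0.4723 0.0813
0.242 165 0.4566 0.4863 0.4714 0.0806
0.248 157 0.4558 0.4841 0.4699 0.0808
0.254 137 0.454 0.4826 0.4683 0.0811
0.26 143 0.4521 0.4811 0.4666 0.0814
0.266 136 0.4501 0.4795 0.4648 0.0809
0.272 130 0.4487 0.478 0.4634 0.0816
0.278 80 0.4514 0.4753 0.4633 0.0809
0.284 4 0.467 0.4736 0.4703 0.0772
([-1.7, -1.1, 101.2], [0.003, 0.003, -0.004])
```

View pics/w2.png

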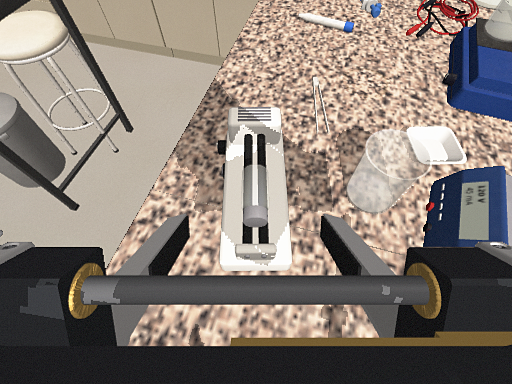

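Vial at (257,195), cap at (257,213) towards the hand, centred between the fingers. Going in.

In the tool's units: 101 mm is 0.101, 90 mm is 0.09, -0.004 rad is -0.0013.

Call:
arm_command(plan=[[[-0.001, 0, 0.05, 0, 0, 0, -1], [-0.002, 0, 0.09, 0.001, 0.001, -0.0013, -1], [-0.002, 0, 0.101, 0.001, 0.001, -0.0013, -1], [-0.002, 0, 0.101, 0.001, 0.001, -0.0013, -1], [-0.002, 0, 0.101, 0.001, 0.001, -0.0013, 1], [-0.002, 0, 0.101, 0.001, 0.001, -0.0013, 1], [-0.002, 0, 0.101, 0.001, 0.001, -0.0013, 1], [-0.002, 0, 0.101, 0.001, 0.001, -0.0013, 1], [-0.002, 0, 0.101, 0.001, 0.001, -0.0013, 1], [-0.002, 0, 0.101, 0.001, 0.001, -0.0013, 1], [-0.002, 0, 0.101, 0.001, 0.001, -0.0013, 1], [-0.002, 0, 0.101, 0.001, 0.001, -0.0013, 1]]], squeeze=12)

```text
time_s: 4.2
ee_pos: [0.4651, 0.2628, 0.0516]
eef_rot: [-3.138, -0.786, 1.856]
force: [-0.7, -0.1, 0.0]
grip_width: 0.0333
grip_force: 0.0
```

Call:
arm_command(plan=[[[0, 0, 0, 0, 0, 0, 1], [0, 0, 0, 0, 0, 0, 1], [0, 0, 0, 0, 0, 0, 1], [0, 0, 0, 0, 0, 0, 1]]])

```text
time_s: 4.6
ee_pos: [0.4651, 0.2629, 0.0516]
eef_rot: [-3.138, -0.786, 1.857]
force: [0.2, 0.4, 1.3]
grip_width: 0.0269
grip_force: 12.0
```

Run:
```python
from h import *
o=pose()[2]; print(o['qpos'].round(2),o['grip_width'],o['grip_force'])
# lift then upend at (.42,.13) : bench spot
B=tool(1.857,np.pi/4); up=o['ee_pos']+[0,0,.12]
print(rel(up,B))
```

```text
[ 0.08  0.56  1.76  0.84  1.18 -0.69] 0.026866086750439083 11.992314510571305
([84.9, -0.3, -84.8], [-0.003, -0.001, -0.0])
```

Run:
```python
from h import *
A=R.from_euler('xyz',pose()[1]); B=tool(np.pi,-np.pi/4); zt=B.apply([0,0,1])
g=np.array([.46,.11,.14])+.019*zt
print(zt,rel(g,B),rel([.465,.2,.2],A))
# vial axis after: cap dir in tool frame
c=np.array([.284,-.959,0]); print(B.apply(A.inv().apply(c)))
```

```text
[ 7.07106781e-01 -2.46519033e-32 -7.07106781e-01] ([-52.3, -35.6, -158.3], [-0.002, -1.334, -1.407]) ([62.4, -18.3, -147.4], [0.0, 0.0, 0.0])
[-6.56706439e-04 -1.26619040e-04  1.00016826e+00]
```

In the tool's units: -158 mm is -0.158, -147 mm is -0.147, -0.95 rad is -0.3024.

Call:
arm_command(plan=[[[0.02, 0, -0.02, 0, 0, 0, 1], [0.045, 0, -0.045, 0, 0, 0, 1], [0.075, -0.008, -0.08, 0, 0, 0, 1], [0.075, -0.018, -0.14, 0, -0.0318, -0.0318, 1], [0.062, -0.018, -0.147, 0, -0.0637, -0.0668, 1], [0.05, -0.02, -0.15, 0, -0.0955, -0.1019, 1], [0.03, -0.022, -0.15, 0, -0.1273, -0.1337, 1], [0, -0.024, -0.152, 0, -0.1592, -0.1687, 1], [-0.015, -0.026, -0.154, 0, -0.191, -0.2005, 1], [-0.03, -0.028, -0.156, 0, -0.2228, -0.2355, 1], [-0.04, -0.03, -0.157, 0, -0.2546, -0.2674, 1], [-0.045, -0.032, -0.158, 0, -0.2865, -0.3024, 1]]])

```text
time_s: 5.8
ee_pos: [0.4754, 0.1157, 0.1313]
eef_rot: [2.897, 0.293, 2.684]
force: [1.0, -0.7, 0.2]
grip_width: 0.0269
grip_force: 12.0
```

Run:
```python
from h import *
B=tool(np.pi,-np.pi/4); zt=B.apply([0,0,1])
g=np.array([.46,.11,.14])+.019*zt
print(pose()[2]['qpos'].round(2),rel(g,B))
```

```text
[ 0.14  0.05  2.05  0.07  0.66 -1.05] ([0.6, -7.0, 3.2], [-0.001, -0.431, -0.452])
```

In the tool's units: -7 mm is -0.007, -5 mm is -0.005, -0.452 rad is -0.1439.

Call:
arm_command(plan=[[[0, -0.002, 0.001, 0, -0.0318, -0.0318, 1], [0, -0.004, 0.002, 0, -0.0637, -0.0668, 1], [0, -0.005, 0.002, 0, -0.0955, -0.1019, 1], [0.0006, -0.007, 0.003, 0, -0.1372, -0.1439, 1], [0.0006, -0.007, 0.003, 0, -0.1372, -0.1439, 1], [0.0006, -0.007, 0.003, 0, -0.1372, -0.1439, 1]]])

```text
time_s: 6.4
ee_pos: [0.4729, 0.1097, 0.13]
eef_rot: [3.13, 0.777, 3.129]
force: [6.1, -6.8, 4.5]
grip_width: 0.0273
grip_force: 12.2
```

Run:
```python
from h import *
B=tool(np.pi,-np.pi/4); zt=B.apply([0,0,1])
g=np.array([.46,.11,.06])+.019*zt
print(pose()[:2],pose()[2]['qpos'].round(2),rel(g,B))
for n in ('scene','wrist'):
    im,W=cloud(n); np.savez(n+'3.npz',im=im,W=W)
    S=tops(im,W,.46,.11,.025,.09,.25); S2=S
    print(n,len(S),S.min(0),S.max(0)) if len(S) else 0
    cv2.imwrite(f'pics/{n}3.png',im)
i=cams.camera_info('scene');q=np.array(i['world_to_cam'])@[.46,.11,.12,1]; u,v=int(i['fx']*q[0]/q[2]+i['cx']),int(i['fy']*q[1]/q[2]+i['cy']); print(u,v)
im=np.load('scene3.npz')['im']; cv2.imwrite('pics/sc3.png',cv2.resize(im[max(0,v-70):v+70,max(0,u-90):u+90],(720,560),interpolation=cv2.INTER_CUBIC))
```

```text
(array([0.47286779, 0.10973123, 0.12997958]), array([3.13020808, 0.77677169, 3.12875269])) [ 0.25 -0.03  2.31 -1.04  0.2  -0.35] ([58.1, -0.4, 59.9], [0.002, -0.009, -0.009])
scene 119 [0.44027336 0.1070364  0.11031404] [0.46574836 0.13444556 0.16823488]
wrist 4402 [0.43894303 0.08584168 0.10929468] [0.46575581 0.13467413 0.17009384]
263 206
```

View pics/sc3.png

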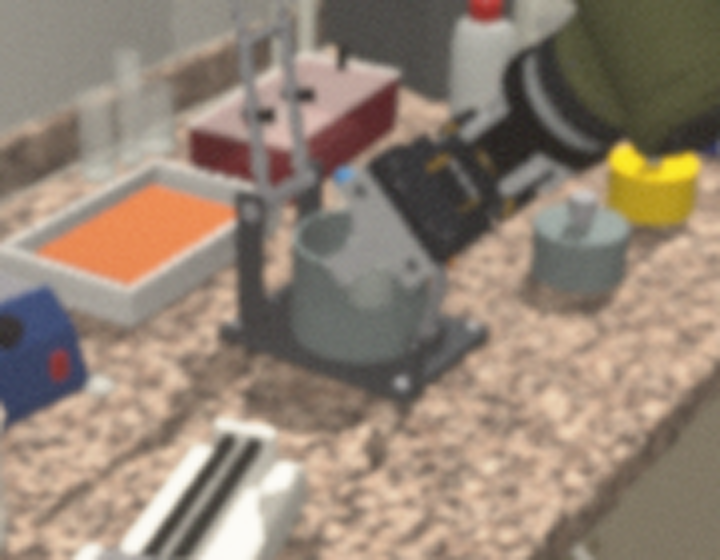

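The vial is held upright above the bench at about (365,290) in the crop. The wrist is at joint 4's limit in this pose, though, so I'll set the vial down further left, with the hand leaning sideways. First I'll check that spot is free.

Run:
```python
from h import *
for n in ('w2','w1','top','scene'):
    W=np.load(n+'.npz')['W']
    m=(abs(W[...,0]-.43)<.09)&(abs(W[...,1]-.49)<.10)
    print(n,m.sum(),np.nanmax(np.where(m,W[...,2],np.nan)) if m.any() else 0)
    mm=m&(W[...,2]>.006)&(W[...,2]<.2); P=W[mm]; print(len(P), P.min(0) if len(P) else '',P.max(0) if len(P) else '')
W=np.load('w2.npz')['W']; print(W[80,317],W[105,320],W[130,325])
p=pose()[0]; A=tool(np.pi,0); print(rel(p+[-.05,0.02,.12],A))
```

```text
w2 7142 0.006405093081549962
5 [0.49580185 0.45449197 0.00604171] [0.50972241 0.5385564  0.00640509]
w1 639 0.0021226997117465007
0  
top 3793 0.01268907590712054
137 [0.34220501 0.39123534 0.00600147] [0.51974438 0.58988133 0.01268908]
scene 7379 0.006955633020333418
8 [0.48832819 0.46425829 0.00604809] [0.5181652  0.53810293 0.00695563]
[0.49871489 0.5326577  0.00527847] [ 0.51341599  0.48049388 -0.00125939] [ 0.52938674  0.42900356 -0.00228036]
([-48.0, 20.7, -120.7], [0.005, 0.775, -0.009])
```

In the tool's units: -121 mm is -0.121, -90 mm is -0.09, 0.775 rad is 0.2467.

Call:
arm_command(plan=[[[-0.02, 0.007, -0.05, 0, 0.0446, 0, 1], [-0.04, 0.014, -0.09, 0, 0.0891, 0, 1], [-0.048, 0.021, -0.121, 0, 0.1337, 0, 1], [-0.048, 0.021, -0.121, 0, 0.1814, 0, 1], [-0.048, 0.021, -0.121, 0, 0.2467, 0, 1], [-0.048, 0.021, -0.121, 0, 0.2467, 0, 1], [-0.048, 0.021, -0.121, 0, 0.2467, 0, 1]]])

```text
time_s: 7.2
ee_pos: [0.4232, 0.1301, 0.2527]
eef_rot: [-3.141, 0.045, -3.139]
force: [-1.6, -1.2, -0.9]
grip_width: 0.0271
grip_force: 12.0
```

Run:
```python
from h import *
print(pose()[2]['qpos'].round(2),pose()[:2])
print(rel([.43,.44,.26],tool(2.06)))
```

```text
[ 0.22 -0.01  1.76 -0.01  1.34 -1.35] (array([0.42320657, 0.13013996, 0.2526664 ]), array([-3.14147325,  0.04507479, -3.13901502]))
([-7.9, 309.8, -7.0], [0.024, 0.041, 1.084])
```

In the tool's units: 310 mm is 0.31, 280 mm is 0.28, 1.084 rad is 0.345.

Call:
arm_command(plan=[[[0, 0.04, -0.007, 0, 0.0064, 0.0414, 1], [0, 0.08, -0.007, 0, 0.0127, 0.0859, 1], [0, 0.12, -0.007, 0.0032, 0.0127, 0.1273, 1], [0, 0.16, -0.007, 0.0032, 0.0127, 0.1719, 1], [-0.004, 0.2, -0.007, 0.0064, 0.0127, 0.2165, 1], [-0.006, 0.24, -0.007, 0.0064, 0.0127, 0.261, 1], [-0.008, 0.28, -0.007, 0.0076, 0.0131, 0.3024, 1], [-0.008, 0.31, -0.007, 0.0076, 0.0131, 0.345, 1], [-0.008, 0.31, -0.007, 0.0076, 0.0131, 0.345, 1]]])

```text
time_s: 8.1
ee_pos: [0.4319, 0.4422, 0.2566]
eef_rot: [3.141, 0.003, 2.055]
force: [0.2, 0.0, -0.7]
grip_width: 0.0271
grip_force: 12.0
```

Run:
```python
from h import *
print(pose()[2]['qpos'].round(2),pose()[:2])
B=tool(2.06,-np.pi/4); zt=B.apply([0,0,1]); g=np.array([.42,.46,.12])+.019*zt
print(rel(g,B))
```

```text
[ 0.74  0.43  1.23 -0.    1.48  0.26] (array([0.43188026, 0.44222165, 0.25662421]), array([3.14084502e+00, 2.66192121e-03, 2.05491423e+00]))
([8.2, -2.3, 150.0], [-0.001, -0.783, -0.005])
```

In the tool's units: 150 mm is 0.15, 115 mm is 0.115, -0.783 rad is -0.2492.

Call:
arm_command(plan=[[[0.001, 0, 0.02, 0, -0.0414, 0, 1], [0.003, 0, 0.04, 0, -0.0828, 0, 1], [0.005, -0.001, 0.065, 0, -0.1273, 0, 1], [0.006, -0.002, 0.09, 0, -0.1687, 0, 1], [0.008, -0.002, 0.115, 0, -0.2101, 0, 1], [0.008, -0.002, 0.15, 0, -0.2492, -0.0016, 1], [0.008, -0.002, 0.15, 0, -0.2492, -0.0016, 1], [0.008, -0.002, 0.15, 0, -0.2492, -0.0016, 1]]])

```text
time_s: 8.9
ee_pos: [0.4274, 0.446, 0.1079]
eef_rot: [-3.137, 0.782, 2.062]
force: [0.4, -0.4, 0.2]
grip_width: 0.027
grip_force: 12.0
```

Run:
```python
from h import *
print(pose()[2]['qpos'].round(2),pose()[:2],pose()[2]['force'])
im,W=cloud('wrist'); np.savez('w4.npz',im=im,W=W); cv2.imwrite('pics/w4.png',im)
B=tool(2.06,-np.pi/4); zt=B.apply([0,0,1]); g=np.array([.42,.46,.06])+.019*zt
print(rel(g,B))
P=tops(im,W,.42,.46,.03,.09,.2); print(len(P),P.min(0),P.max(0))
ts,W2=cloud('scene'); P=tops(ts,W2,.42,.46,.03,.09,.2); print(len(P),P.min(0),P.max(0))
for z0 in np.arange(.06,.17,.008):
    for nm,w in(('w',W),('s',W2)):
        S=tops(None,w,.42,.46,.035,z0,z0+.008)
        if len(S)>3: print(nm,z0.round(3),len(S),S.mean(0).round(4),np.ptp(S[:,:2],axis=0).round(3))
```

```text
[ 1.02  0.81  1.17 -0.65  1.62  0.65] (array([0.42737753, 0.44598094, 0.10794738]), array([-3.13736343,  0.7823628 ,  2.06182726])) [ 0.39424804 -0.3965618   0.21269259]
([46.5, -0.8, 43.5], [-0.001, -0.005, -0.003])
5028 [0.39055373 0.44376648 0.090019  ] [0.44368418 0.48995748 0.15161453]
38 [0.40439487 0.4562687  0.0912224 ] [0.42420616 0.4760047  0.09758765]
w 0.084 102 [0.415  0.4695 0.0907] [0.024 0.017]
s 0.084 5 [0.4132 0.4705 0.0912] [0.017 0.011]
w 0.092 429 [0.4144 0.4695 0.0961] [0.027 0.021]
s 0.092 34 [0.4106 0.4688 0.095 ] [0.019 0.02 ]
w 0.1 569 [0.4161 0.4667 0.1043] [0.045 0.03 ]
w 0.108 709 [0.4161 0.467  0.1121] [0.048 0.029]
w 0.116 827 [0.4148 0.4691 0.1201] [0.047 0.031]
w 0.124 979 [0.4136 0.4718 0.1281] [0.048 0.035]
w 0.132 1064 [0.4128 0.4729 0.1357] [0.046 0.044]
w 0.14 715 [0.414  0.4711 0.1438] [0.04  0.038]
w 0.148 66 [0.4095 0.4798 0.1496] [0.032 0.028]
w 0.164 5 [0.403  0.4852 0.1669] [0.027 0.016]
```

View pics/w4.png

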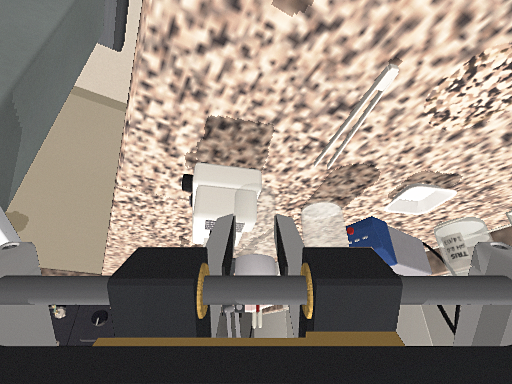

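The vial sits between the fingers, its glass body hanging down at (258,225) and the cap at (258,262). Its bottom is about 90 mm above the bench. Lowering.

In the tool's units: 58 mm is 0.058, 56 mm is 0.056.

Call:
arm_command(plan=[[[0.02, 0, 0.02, 0, 0, 0, 1], [0.04, 0, 0.04, 0, 0, 0, 1], [0.054, 0, 0.054, 0, 0, 0, 1], [0.056, 0, 0.056, 0, 0, 0, 1], [0.058, 0, 0.058, 0, 0, 0, 1], [0.058, 0, 0.058, 0, 0, 0, 1], [0.058, 0, 0.058, 0, 0, 0, 1]]])

```text
time_s: 9.7
ee_pos: [0.4273, 0.4468, 0.0269]
eef_rot: [3.139, 0.783, 2.055]
force: [-0.5, 0.0, 0.2]
grip_width: 0.0269
grip_force: 12.0
```

Run:
```python
from h import *
print(pose()[:2],pose()[2]['force'])
ts,W2=cloud('scene'); im,W=cloud('wrist')
for nm,w in(('w',W),('s',W2)):
    P=tops(None,w,.42,.46,.03,-.01,.07); 
    for z0 in np.arange(-.01,.03,.003):
        S=P[(P[:,2]>=z0)&(P[:,2]<z0+.003)]
        if len(S)>2: print(nm,z0.round(3),len(S),S.mean(0).round(4),np.ptp(S[:,:2],axis=0).round(3))
```

```text
(array([0.42729748, 0.44676216, 0.02686865]), array([3.13919121, 0.78287446, 2.05506847])) [-0.49561313  0.00286418  0.16529149]
w -0.004 737 [ 0.4164  0.4676 -0.0012] [0.059 0.058]
w -0.001 1651 [ 0.4161  0.467  -0.0006] [0.059 0.059]
w 0.005 8 [0.4147 0.4704 0.0074] [0.015 0.006]
w 0.008 119 [0.4143 0.4702 0.0099] [0.025 0.017]
w 0.011 150 [0.4148 0.4705 0.0125] [0.024 0.018]
w 0.014 159 [0.4145 0.4705 0.0155] [0.024 0.017]
w 0.017 174 [0.4143 0.4692 0.0185] [0.032 0.03 ]
w 0.02 195 [0.416  0.4677 0.0216] [0.037 0.03 ]
w 0.023 240 [0.4161 0.4666 0.0246] [0.045 0.029]
w 0.026 258 [0.4164 0.4672 0.0275] [0.045 0.028]
w 0.029 259 [0.4156 0.4676 0.0305] [0.045 0.025]
s -0.004 106 [ 0.4067  0.4728 -0.002 ] [0.036 0.039]
s -0.001 54 [ 4.053e-01  4.728e-01 -3.000e-04] [0.034 0.036]
```

In the tool's units: 5 mm is 0.005, 4 mm is 0.004.

Call:
arm_command(plan=[[[0.002, 0, 0.002, 0, 0, 0, 1], [0.004, 0, 0.004, 0, 0, 0, 1], [0.005, 0, 0.005, 0, 0, 0, 1], [0.005, 0, 0.005, 0, 0, 0, 1]]])

```text
time_s: 10.2
ee_pos: [0.4269, 0.4463, 0.0185]
eef_rot: [-3.142, 0.784, 2.057]
force: [-0.4, -1.2, 1.8]
grip_width: 0.0275
grip_force: 12.0
```

In the tool's units: 0.8 mm is 0.0008, 0.4 mm is 0.0004.

Call:
arm_command(plan=[[[0.0004, 0, 0.0004, 0, 0, 0, 1], [0.0008, 0, 0.0008, 0, 0, 0, 1], [0.0008, 0, 0.0008, 0, 0, 0, 1]]])

```text
time_s: 10.5
ee_pos: [0.427, 0.4463, 0.0184]
eef_rot: [3.141, 0.785, 2.056]
force: [-3.3, -2.7, 10.5]
grip_width: 0.0276
grip_force: 12.0
```

In the tool's units: -150 mm is -0.15, -110 mm is -0.11.

Call:
arm_command(plan=[[[-0.0006, 0, -0.0006, 0, 0, 0, 1], [-0.0006, 0, -0.0006, 0, 0, 0, 1], [-0.0006, 0, -0.0006, 0, 0, 0, 0.35], [-0.0006, 0, -0.0006, 0, 0, 0, 0.1], [-0.0006, 0, -0.0006, 0, 0, 0, -0.2], [-0.0006, 0, -0.0006, 0, 0, 0, -0.2], [-0.0006, 0, -0.0006, 0, 0, 0, -0.2], [-0.0006, 0, -0.03, 0, 0, 0, -0.2], [-0.0006, 0, -0.07, 0, 0, 0, -0.2], [-0.0006, 0, -0.11, 0, 0, 0, -0.2], [-0.0006, 0, -0.15, 0, 0, 0, -0.6], [-0.0006, 0, -0.15, 0, 0, 0, -1]]])

```text
time_s: 11.7
ee_pos: [0.3763, 0.5431, 0.128]
eef_rot: [3.134, 0.78, 2.054]
force: [0.3, -0.3, 0.0]
grip_width: 0.0689
grip_force: 0.0
```

Run:
```python
from h import *
print(pose()[:2],pose()[2]['force'],pose()[2]['qpos'].round(2))
im,W=cloud('wrist')
for z0 in np.arange(.02,.075,.005):
    S=tops(None,W,.42,.46,.04,z0,z0+.005)
    if len(S)>2: print(z0.round(3),len(S),S.mean(0).round(4),S.min(0).round(4),S.max(0).round(4))
S=tops(None,W,.42,.46,.04,.055,.07); c=(S.min(0)+S.max(0))/2; print(rel([.416,.467,.2],tool(2.06)))
```

```text
(array([0.37629892, 0.54313423, 0.12797805]), array([3.13365811, 0.77953542, 2.05411626])) [ 0.27966529 -0.31834111  0.04679954] [ 1.14  0.94  0.89 -0.62  1.8   0.66]
0.02 80 [0.4138 0.4694 0.0224] [0.4053 0.4526 0.0201] [0.4281 0.4749 0.025 ]
0.025 83 [0.4143 0.4692 0.0275] [0.405  0.4535 0.025 ] [0.4315 0.4743 0.03  ]
0.03 88 [0.4145 0.4695 0.0326] [0.4053 0.4555 0.03  ] [0.4304 0.4745 0.035 ]
0.035 82 [0.4138 0.4693 0.0376] [0.4055 0.4558 0.0351] [0.4302 0.4744 0.04  ]
0.04 120 [0.4155 0.4687 0.0429] [0.4054 0.4509 0.04  ] [0.4328 0.4746 0.045 ]
0.045 76 [0.4146 0.4679 0.0472] [0.4069 0.4541 0.045 ] [0.427  0.4723 0.05  ]
0.05 77 [0.4148 0.4687 0.0525] [0.4073 0.4584 0.05  ] [0.4268 0.4724 0.0549]
0.055 205 [0.4176 0.4632 0.0587] [0.407  0.4488 0.055 ] [0.4305 0.4725 0.06  ]
0.06 26 [0.4196 0.4611 0.0602] [0.4104 0.4519 0.06  ] [0.427  0.471  0.0606]
([-112.0, -0.1, 6.1], [0.002, 0.782, -0.002])
```

The vial stands on the bench, cap centre about (0.4195, 0.461), top at 60 mm. Next, regrasp the cap from above.

In the tool's units: -112 mm is -0.112, -100 mm is -0.1, 0.13 rad is 0.0414.

Call:
arm_command(plan=[[[-0.02, 0, -0.04, 0, 0.0414, 0, -1], [-0.04, 0, -0.04, 0, 0.0828, 0, -1], [-0.06, 0, -0.03, 0, 0.1273, 0, -1], [-0.08, 0, -0.02, 0, 0.1687, 0, -1], [-0.1, 0, -0.005, 0, 0.2101, 0, -1], [-0.112, 0, 0.006, 0, 0.2489, 0, -1], [-0.112, 0, 0.006, 0, 0.2489, 0, -1]]])

```text
time_s: 12.45
ee_pos: [0.4191, 0.4616, 0.1987]
eef_rot: [3.141, -0.001, 2.05]
force: [0.1, -0.4, 0.3]
grip_width: 0.0936
grip_force: 0.0
```

Run:
```python
from h import *
print(pose()[:2])
im,W=cloud('wrist')
S=tops(None,W,.419,.461,.03,.0555,.066); m=np.median(S,0); print(len(S),S.mean(0),(S.min(0)+S.max(0))/2,np.ptp(S,axis=0))
print(rel([.4195,.461,.0515],tool(2.06)))
```

```text
(array([0.41914744, 0.46161688, 0.19874162]), array([ 3.14144901e+00, -1.47572435e-03,  2.05006716e+00]))
304 [0.41927753 0.46015287 0.05942692] [0.41944467 0.45977642 0.05858535] [0.02373282 0.02374899 0.00556777]
([-2.1, 0.4, 146.9], [-0.001, 0.002, -0.008])
```

In the tool's units: 147 mm is 0.147, 144 mm is 0.144, -0.008 rad is -0.0025.

Call:
arm_command(plan=[[[-0.001, 0, 0.05, 0, 0, 0, -1], [-0.002, 0.0005, 0.095, 0, 0.0006, -0.0025, -1], [-0.002, 0.0005, 0.13, 0, 0.0006, -0.0025, -0.5], [-0.002, 0.0005, 0.144, 0, 0.0006, -0.0025, -0.1], [-0.002, 0.0005, 0.147, 0, 0.0006, -0.0025, 0.1], [-0.002, 0.0005, 0.147, 0, 0.0006, -0.0025, 0.1], [-0.002, 0.0005, 0.147, 0, 0.0006, -0.0025, 0.1]]])

```text
time_s: 13.2
ee_pos: [0.4187, 0.4647, 0.0537]
eef_rot: [3.139, -0.001, 2.065]
force: [0.7, -0.4, 0.2]
grip_width: 0.0576
grip_force: 0.0
```

Run:
```python
from h import *
for k in range(4):
    im,W=cloud('wrist'); print(pose()[0],pose()[2]['force'])
S=tops(None,W,.419,.461,.03,.0555,.066); print(len(S),S.mean(0) if len(S) else '')
```

```text
[0.41873595 0.46461436 0.05359156] [-0.02608708 -0.13879595 -0.58023247]
[0.41868799 0.46449945 0.05341592] [-1.04248897 -0.37028527  0.02660865]
[0.41858404 0.4643615  0.05311107] [ 0.47811207 -0.37215249  0.23942974]
[0.418484   0.46423586 0.05285276] [-0.5023103  -0.80481236  0.32746921]
1081 [0.41840605 0.46165462 0.05957574]
```

In the tool's units: -3 mm is -0.003, 0.5 mm is 0.0005.

Call:
arm_command(plan=[[[-0.003, 0, 0.0005, 0, 0, 0, 0.1], [-0.003, 0, 0.0005, 0, 0, 0, 0.1], [-0.003, 0, 0.0005, 0, 0, 0, 0.1], [-0.003, 0, 0.0005, 0, 0, 0, 0.1]]])

```text
time_s: 13.8
ee_pos: [0.4197, 0.4612, 0.0513]
eef_rot: [3.142, -0.0, 2.065]
force: [0.1, -0.1, -0.1]
grip_width: 0.0424
grip_force: 0.0
```

Call:
arm_command(plan=[[[0, 0, 0, 0, 0, 0, 0.4], [0, 0, 0, 0, 0, 0, 1], [0, 0, 0, 0, 0, 0, 1], [0, 0, 0, 0, 0, 0, 1], [0, 0, 0, 0, 0, 0, 1], [0, 0, 0, 0, 0, 0, 1]]], squeeze=20)

```text
time_s: 14.4
ee_pos: [0.4196, 0.4613, 0.0513]
eef_rot: [3.142, -0.0, 2.065]
force: [0.3, -0.1, -0.6]
grip_width: 0.0231
grip_force: 20.0
```

Run:
```python
from h import *
print(rel([.42,.461,.2],tool(2.065)),rel([.5412,-.0071,.2],tool(np.pi)))
```

```text
([-0.4, 0.2, -148.7], [0.0, -0.0, -0.0]) ([-470.0, -115.0, -148.7], [0.0, -0.0, -1.077])
```

In the tool's units: -410 mm is -0.41, -150 mm is -0.15, -1.077 rad is -0.3428.

Call:
arm_command(plan=[[[0, 0, -0.03, 0, 0, 0, 1], [0, 0, -0.075, 0, 0, 0, 1], [-0.02, -0.005, -0.12, 0, 0, -0.0159, 1], [-0.06, -0.015, -0.149, 0, 0, -0.0477, 1], [-0.105, -0.026, -0.149, 0, 0, -0.0859, 1], [-0.15, -0.037, -0.149, 0, 0, -0.1241, 1], [-0.195, -0.048, -0.149, 0, 0, -0.1623, 1], [-0.24, -0.059, -0.149, 0, 0, -0.2005, 1], [-0.285, -0.07, -0.149, 0, 0, -0.2387, 1], [-0.33, -0.081, -0.149, 0, 0, -0.2769, 1], [-0.375, -0.092, -0.149, 0, 0, -0.3119, 1], [-0.41, -0.101, -0.149, 0, 0, -0.3428, 1]]])

```text
time_s: 15.6
ee_pos: [0.5253, 0.05, 0.2004]
eef_rot: [-3.142, 0.0, -3.138]
force: [0.4, 0.6, -0.7]
grip_width: 0.0232
grip_force: 20.0
```

Run:
```python
from h import *
print(pose()[:2],pose()[2]['grip_width'],rel([.5412,-.0071,.2],tool(np.pi)))
```

```text
(array([0.52533037, 0.04995977, 0.2003832 ]), array([-3.14155354e+00,  2.96521602e-04, -3.13782514e+00])) 0.023229833909592438 ([-15.7, -57.1, 0.4], [-0.0, 0.0, 0.004])
```

In the tool's units: -57 mm is -0.057, -40 mm is -0.04, 0.004 rad is 0.0013.

Call:
arm_command(plan=[[[-0.008, -0.04, 0, 0, 0, 0, 1], [-0.016, -0.057, 0, 0, 0, 0.0013, 1], [-0.016, -0.057, 0, 0, 0, 0.0013, 1], [-0.016, -0.057, 0, 0, 0, 0.0013, 1], [-0.016, -0.057, 0, 0, 0, 0.0013, 1]]])

```text
time_s: 16.1
ee_pos: [0.5408, -0.0036, 0.2003]
eef_rot: [3.141, -0.0, 3.139]
force: [0.3, -0.5, -0.3]
grip_width: 0.0232
grip_force: 20.0
```

Run:
```python
from h import *
p,r,o=pose();print(p,r)
im,W=cloud('wrist'); np.savez('w5.npz',im=im,W=W)
S=tops(None,W,.541,-.007,.06,.080,.088); print('rim',len(S),((S.min(0)+S.max(0))/2).round(4),np.ptp(S,axis=0).round(3), 'fit',circ(S,.0465).round(4))
a=np.arctan2(S[:,1]+.007,S[:,0]-.541); print(np.histogram(a,8)[0])
S=tops(None,W,.541,-.007,.036,.056,.064); print('neck',len(S),S.min(0).round(4),S.max(0).round(4),circ(S,.0235).round(4))
for z0 in np.arange(.145,.21,.01):
    S=tops(None,W,p[0],p[1],.02,z0,z0+.01)
    if len(S)>2: print(z0.round(3),len(S),S.mean(0).round(4),S.min(0).round(4),S.max(0).round(4))
```

```text
[ 0.54082748 -0.00361295  0.20026274] [ 3.14129726e+00 -9.62242810e-05  3.13880333e+00]
rim 864 [ 0.5336 -0.0067  0.0825] [0.081 0.096 0.005] fit [ 0.5415 -0.0066]
[157 138 139   5   0 132 136 157]
neck 645 [ 0.5142 -0.034   0.0561] [0.5626 0.0203 0.0611] [ 0.541  -0.0065]
0.145 42 [ 0.5303 -0.0038  0.1524] [ 0.5275 -0.0175  0.1489] [0.5375 0.0089 0.1549]
0.155 85 [ 0.5301 -0.0045  0.1603] [ 0.5277 -0.0172  0.1551] [0.5379 0.0092 0.165 ]
0.165 99 [ 0.5302 -0.0044  0.17  ] [ 0.5276 -0.0177  0.1651] [0.538  0.0089 0.175 ]
0.175 117 [ 0.5303 -0.0041  0.1801] [ 0.5276 -0.0175  0.175 ] [0.5379 0.0092 0.1849]
0.185 239 [ 0.5308 -0.004   0.1916] [ 0.5276 -0.0163  0.1852] [0.5381 0.0086 0.195 ]
0.195 190 [ 0.5328 -0.004   0.2011] [ 0.5294 -0.0209  0.1951] [0.5489 0.0139 0.205 ]
0.205 1061 [ 0.5399 -0.0039  0.2088] [ 0.5295 -0.0212  0.205 ] [0.5531 0.0137 0.215 ]
```

In the tool's units: 60 mm is 0.06, 55 mm is 0.055.

Call:
arm_command(plan=[[[0, -0.001, 0.03, 0, 0, 0, 1], [0, -0.001, 0.055, 0, 0, 0, 1], [0, -0.001, 0.06, 0, 0, 0, 1], [0, -0.001, 0.06, 0, 0, 0, 1]]])

```text
time_s: 16.55
ee_pos: [0.5409, -0.005, 0.1402]
eef_rot: [3.141, -0.001, 3.139]
force: [1.0, 0.6, 0.1]
grip_width: 0.0233
grip_force: 20.0
```

Run:
```python
from h import *
p,r,o=pose();print(p,r)
im,W=cloud('wrist'); np.savez('w6.npz',im=im,W=W); print(pose()[0])
S=tops(None,W,.541,-.007,.06,.080,.088); S=S[S[:,2]<.0855]; print('rim',len(S),((S.min(0)+S.max(0))/2).round(4), 'fit',circ(S,.0465).round(4))
for z0 in np.arange(.105,.145,.01):
    S=tops(None,W,p[0],p[1],.02,z0,z0+.01)
    if len(S)>2: print(z0.round(3),len(S),S.mean(0).round(4),S.min(0).round(4),S.max(0).round(4))
```

```text
[ 0.54089159 -0.00502516  0.14021602] [ 3.14141805e+00 -9.24523509e-04  3.13860696e+00]
[ 0.54138517 -0.00518203  0.14116993]
rim 1398 [ 0.542  -0.0065  0.0827] fit [ 0.5413 -0.0066]
0.105 100 [ 0.5303 -0.0063  0.1101] [ 0.5275 -0.019   0.1051] [0.5379 0.0075 0.1149]
0.115 111 [ 0.5302 -0.0055  0.12  ] [ 0.5274 -0.0188  0.115 ] [0.538  0.0079 0.1249]
0.125 246 [ 0.5309 -0.0054  0.1316] [ 0.5275 -0.0186  0.125 ] [0.5383 0.0073 0.135 ]
0.135 187 [ 0.5327 -0.0051  0.1413] [ 0.5294 -0.0224  0.1351] [0.5496 0.0125 0.145 ]
```

In the tool's units: 70 mm is 0.07, 67 mm is 0.067.

Call:
arm_command(plan=[[[0, -0.001, 0.015, 0, 0, 0, 1], [0, -0.001, 0.03, 0, 0, 0, 1], [0, -0.001, 0.045, 0, 0, 0, 1], [0, -0.001, 0.058, 0, 0, 0, 1], [0, -0.001, 0.067, 0, 0, 0, 1], [0, -0.001, 0.07, 0, 0, 0, 1], [0, -0.001, 0.07, 0, 0, 0, 1], [0, -0.001, 0.07, 0, 0, 0, 1]]])

```text
time_s: 17.4
ee_pos: [0.5414, -0.0066, 0.0709]
eef_rot: [3.142, 0.001, 3.138]
force: [0.7, 0.6, -0.7]
grip_width: 0.0232
grip_force: 20.0
```

In the tool's units: 2 mm is 0.002, 1 mm is 0.001.

Call:
arm_command(plan=[[[0, 0, 0.001, 0, 0, 0, 1], [0, 0, 0.002, 0, 0, 0, 1], [0, 0, 0.002, 0, 0, 0, 1]]])

```text
time_s: 17.7
ee_pos: [0.5411, -0.0066, 0.0683]
eef_rot: [3.141, 0.0, 3.138]
force: [0.6, -1.1, -0.2]
grip_width: 0.0233
grip_force: 20.0
```

In the tool's units: 1 mm is 0.001, 0.5 mm is 0.0005.

Call:
arm_command(plan=[[[0, 0, 0.0005, 0, 0, 0, 1], [0, 0, 0.001, 0, 0, 0, 1], [0, 0, 0.001, 0, 0, 0, 1]]])

```text
time_s: 18.0
ee_pos: [0.5411, -0.0066, 0.0673]
eef_rot: [3.141, 0.0, 3.138]
force: [0.8, -0.1, -0.9]
grip_width: 0.023
grip_force: 20.0
```

In the tool's units: 1 mm is 0.001, 0.5 mm is 0.0005.

Call:
arm_command(plan=[[[0, 0, 0.0005, 0, 0, 0, 1], [0, 0, 0.001, 0, 0, 0, 1], [0, 0, 0.001, 0, 0, 0, 1]]])

```text
time_s: 18.3
ee_pos: [0.5417, -0.0066, 0.0671]
eef_rot: [-3.142, 0.002, 3.138]
force: [0.1, -0.5, 7.3]
grip_width: 0.023
grip_force: 20.0
```

Call:
arm_command(plan=[[[0, 0, -0.0006, 0, 0, 0, 1], [0, 0, -0.0006, 0, 0, 0, 0.45], [0, 0, -0.0006, 0, 0, 0, 0.3], [0, 0, -0.0006, 0, 0, 0, 0.15], [0, 0, -0.0006, 0, 0, 0, 0.15], [0, 0, -0.0006, 0, 0, 0, 0.15], [0, 0, -0.025, 0, 0, 0, 0.15], [0, 0, -0.06, 0, 0, 0, 0.15], [0, 0, -0.1, 0, 0, 0, -0.2], [0, 0, -0.14, 0, 0, 0, -0.5], [0, 0, -0.15, 0, 0, 0, -0.5], [0, 0, -0.15, 0, 0, 0, -0.5]]])

```text
time_s: 19.5
ee_pos: [0.5416, -0.0067, 0.2175]
eef_rot: [-3.142, 0.003, 3.138]
force: [1.3, 0.7, -0.1]
grip_width: 0.0683
grip_force: 0.0
```

Run:
```python
from h import *
p,r,o=pose();print(p,r)
im,W=cloud('wrist'); np.savez('w7.npz',im=im,W=W)
S=tops(None,W,.541,-.007,.018,.066,.09); print('cap',len(S),S.mean(0),((S.min(0)+S.max(0))/2).round(4),np.ptp(S,axis=0))
print(rel([.4637,-.195,.2],tool(np.pi)), o['qpos'].round(2))
```

```text
[ 0.54155011 -0.0066637   0.21746866] [-3.14151794e+00  2.67913764e-03  3.13770935e+00]
cap 309 [ 0.54107519 -0.00730278  0.07515159] [ 0.5414 -0.0075  0.0722] [0.02283365 0.02230555 0.01128668]
([76.5, -188.7, 15.7], [0.0, -0.0, -0.004]) [-0.08  0.27  1.53  0.    1.34 -1.65]
```

The vial stands in the pot: cap top at 75.5 mm, within 1 mm of the axis. Next, the lid.

In the tool's units: -188 mm is -0.188, -150 mm is -0.15, -0.004 rad is -0.0013.

Call:
arm_command(plan=[[[0.02, -0.05, 0.01, 0, 0, 0, -0.5], [0.04, -0.1, 0.016, 0, 0, 0, -0.5], [0.06, -0.15, 0.016, 0, 0, 0, -0.5], [0.076, -0.188, 0.016, 0, 0, -0.0013, -0.5], [0.076, -0.188, 0.016, 0, 0, -0.0013, -0.5], [0.076, -0.188, 0.016, 0, 0, -0.0013, -0.5], [0.076, -0.188, 0.016, 0, 0, -0.0013, -0.5]]])

```text
time_s: 20.25
ee_pos: [0.4644, -0.1934, 0.1991]
eef_rot: [3.14, -0.001, -3.141]
force: [0.7, 0.6, -0.3]
grip_width: 0.0707
grip_force: 0.0
```

Run:
```python
from h import *
im,W=cloud('wrist'); p,r,o=pose();print(p,r)
S=tops(None,W,.4637,-.195,.02,.060,.07); print('knob',len(S),S.mean(0),((S.min(0)+S.max(0))/2).round(4),np.ptp(S,axis=0))
S=tops(None,W,.4637,-.195,.045,.037,.046); k=((S.min(0)+S.max(0))/2); print('lid',len(S),k,np.ptp(S,axis=0))
print(rel([.4637,-.195,.049],tool(np.pi)))
```

```text
[ 0.46460459 -0.1931875   0.19942805] [ 3.14075570e+00 -1.08262403e-03 -3.14018732e+00]
knob 246 [ 0.46321957 -0.19501158  0.06464846] [ 0.464  -0.1948  0.0635] [0.02125    0.02059641 0.0067872 ]
lid 2220 [ 0.46337088 -0.19541381  0.04027119] [0.07216655 0.07247835 0.00622239]
([0.7, -1.9, 150.4], [0.001, -0.001, 0.001])
```

In the tool's units: 151 mm is 0.151, 148 mm is 0.148.

Call:
arm_command(plan=[[[0.0005, -0.001, 0.045, 0, 0, 0, -0.3], [0.0005, -0.0015, 0.09, 0, 0, 0, -0.2], [0.0005, -0.0015, 0.13, 0, 0, 0, -0.1], [0.0005, -0.0015, 0.148, 0, 0, 0, 0], [0.0005, -0.0015, 0.151, 0, 0, 0, 0], [0.0005, -0.0015, 0.151, 0, 0, 0, 0], [0.0005, -0.0015, 0.151, 0, 0, 0, 0], [0.0005, -0.0015, 0.151, 0, 0, 0, 0]]])

```text
time_s: 21.1
ee_pos: [0.4645, -0.1959, 0.0504]
eef_rot: [-3.141, 0.002, -3.141]
force: [-0.2, -0.3, -0.5]
grip_width: 0.0468
grip_force: 0.0
```

Call:
arm_command(plan=[[[0.0005, 0.0008, 0.0015, 0, 0, 0, 0], [0.0005, 0.0008, 0.0015, 0, 0, 0, 0.2], [0.0005, 0.0008, 0.0015, 0, 0, 0, 0.6], [0.0005, 0.0008, 0.0015, 0, 0, 0, 1], [0.0005, 0.0008, 0.0015, 0, 0, 0, 1], [0.0005, 0.0008, 0.0015, 0, 0, 0, 1], [0.0005, 0.0008, 0.0015, 0, 0, 0, 1]]], squeeze=40)

```text
time_s: 21.8
ee_pos: [0.4634, -0.195, 0.0478]
eef_rot: [3.141, 0.0, -3.141]
force: [0.0, 0.0, 0.7]
grip_width: 0.0208
grip_force: 40.0
```

Run:
```python
from h import *
p,r,o=pose();print(p,r,o['grip_force'],o['grip_width'],rel([.5413,-.0066,.2],tool(np.pi)))
```

```text
[ 0.46338653 -0.19501729  0.04775781] [ 3.14147784e+00  4.37363618e-05 -3.14145360e+00] 40.00044286251068 0.020837265595464165 ([-77.9, 188.4, -152.2], [0.0, 0.0, 0.0])
```

In the tool's units: 188 mm is 0.188, -152 mm is -0.152.

Call:
arm_command(plan=[[[0, 0, -0.03, 0, 0, 0, 1], [0, 0, -0.075, 0, 0, 0, 1], [0, 0, -0.12, 0, 0, 0, 1], [-0.01, 0.025, -0.152, 0, 0, 0, 1], [-0.026, 0.063, -0.152, 0, 0, 0, 1], [-0.042, 0.102, -0.152, 0, 0, 0, 1], [-0.058, 0.14, -0.152, 0, 0, 0, 1], [-0.07, 0.17, -0.152, 0, 0, 0, 1], [-0.078, 0.188, -0.152, 0, 0, 0, 1], [-0.078, 0.188, -0.152, 0, 0, 0, 1], [-0.078, 0.188, -0.152, 0, 0, 0, 1], [-0.078, 0.188, -0.152, 0, 0, 0, 1]]])

```text
time_s: 23.0
ee_pos: [0.541, -0.0078, 0.1995]
eef_rot: [3.142, -0.001, 3.141]
force: [0.5, 0.7, -3.4]
grip_width: 0.0209
grip_force: 40.0
```

In the tool's units: 50 mm is 0.05, 30 mm is 0.03.

Call:
arm_command(plan=[[[0, 0, 0.03, 0, 0, 0, 1], [0, 0, 0.05, 0, 0, 0, 1], [0, 0, 0.05, 0, 0, 0, 1], [0, 0, 0.05, 0, 0, 0, 1]]])

```text
time_s: 23.4
ee_pos: [0.5414, -0.0076, 0.1505]
eef_rot: [3.142, 0.0, 3.141]
force: [-0.1, 0.1, -3.3]
grip_width: 0.0211
grip_force: 40.0
```

Run:
```python
from h import *
p,r,o=pose();print(p,r,o['grip_force'])
im,W=cloud('wrist'); np.savez('w8.npz',im=im,W=W)
zt=p[2]-.0058
S=tops(None,W,.541,-.007,.05,zt-.004,zt+.003); print('lid',len(S),((S.min(0)+S.max(0))/2).round(4),np.ptp(S,axis=0).round(4),circ(S,.03).round(4))
n,_=np.linalg.lstsq(np.c_[S[:,:2]-S[:,:2].mean(0),np.ones(len(S))],S[:,2],rcond=None)[:2]; print('tilt',n)
S=tops(None,W,.541,-.007,.06,.079,.0865); print('rim',len(S),S.min(0),S.max(0),circ(S,.0465).round(4))
S=tops(None,W,p[0],p[1],.06,zt-.04,zt-.005); print(S.min(0),S.max(0))
```

```text
[ 0.54141527 -0.00763921  0.15045057] [3.14152170e+00 2.25447484e-04 3.14083615e+00] 39.99893367290497
lid 4344 [ 0.5416 -0.0079  0.1431] [0.0728 0.0737 0.0049] [ 0.544  -0.0079]
tilt [0.00119831 0.00124568 0.14363354]
rim 912 [ 0.49344563 -0.05519667  0.07911709] [0.55414735 0.04191118 0.08514412] [ 0.5417 -0.0067]
[ 0.48188695 -0.03797912  0.10476267] [0.5229558  0.02367685 0.13962561]
```

Call:
arm_command(plan=[[[0, 0.0012, 0.015, 0, 0, 0, 1], [0, 0.0012, 0.03, 0, 0, 0, 1], [0, 0.0012, 0.038, 0, 0, 0, 1], [0, 0.0012, 0.042, 0, 0, 0, 1], [0, 0.0012, 0.045, 0, 0, 0, 1], [0, 0.0012, 0.048, 0, 0, 0, 1], [0, 0.0012, 0.048, 0, 0, 0, 1]]])

```text
time_s: 24.15
ee_pos: [0.5414, -0.0058, 0.1018]
eef_rot: [3.141, 0.0, -3.141]
force: [-0.1, -0.2, -3.3]
grip_width: 0.0211
grip_force: 40.0
```

In the tool's units: 7 mm is 0.007, 6 mm is 0.006.

Call:
arm_command(plan=[[[0, 0, 0.002, 0, 0, 0, 1], [0, 0, 0.004, 0, 0, 0, 1], [0, 0, 0.006, 0, 0, 0, 1], [0, 0, 0.007, 0, 0, 0, 1], [0, 0, 0.007, 0, 0, 0, 1]]])

```text
time_s: 24.65
ee_pos: [0.5412, -0.0058, 0.0945]
eef_rot: [3.141, -0.0, -3.141]
force: [-0.6, -0.4, -3.2]
grip_width: 0.0214
grip_force: 40.0
```

In the tool's units: 1.5 mm is 0.0015, 0.7 mm is 0.0007.

Call:
arm_command(plan=[[[0, 0, 0.0007, 0, 0, 0, 1], [0, 0, 0.0015, 0, 0, 0, 1], [0, 0, 0.0015, 0, 0, 0, 1]]])

```text
time_s: 24.95
ee_pos: [0.5415, -0.0058, 0.0938]
eef_rot: [3.142, 0.001, -3.141]
force: [-2.9, 0.6, 3.4]
grip_width: 0.0215
grip_force: 40.0
```

Contact at the expected height of 93.8 mm. Releasing and checking.

In the tool's units: -210 mm is -0.21, -190 mm is -0.19.

Call:
arm_command(plan=[[[0, 0, 0, 0, 0, 0, 0.5], [0, 0, 0, 0, 0, 0, 0.2], [0, 0, 0, 0, 0, 0, 0], [0, 0, 0, 0, 0, 0, 0], [0, 0, -0.001, 0, 0, 0, 0], [0, 0, -0.03, 0, 0, 0, 0], [0, 0, -0.07, 0, 0, 0, 0], [0, 0, -0.11, 0, 0, 0, 0.2], [0, 0, -0.15, 0, 0, 0, 0.2], [0, 0, -0.19, 0, 0, 0, 0.2], [0, 0, -0.21, 0, 0, 0, 0.2], [0, 0, -0.21, 0, 0, 0, 0.2]]])

```text
time_s: 26.15
ee_pos: [0.542, -0.0059, 0.3063]
eef_rot: [-3.141, 0.005, -3.141]
force: [0.8, 0.2, -0.8]
grip_width: 0.038
grip_force: 0.0
```

Run:
```python
from h import *
p,r,o=pose();print(p,r,o['qpos'].round(2))
im,W=cloud('wrist'); np.savez('w9.npz',im=im,W=W); cv2.imwrite('pics/w9.png',im)
S=tops(None,W,.541,-.007,.034,.082,.092); print('lid',len(S),((S.min(0)+S.max(0))/2).round(4),np.ptp(S,axis=0).round(4))
n=np.linalg.lstsq(np.c_[S[:,:2]-S[:,:2].mean(0),np.ones(len(S))],S[:,2],rcond=None)[0]; print('tilt',n)
S=tops(None,W,.541,-.007,.02,.1,.118); print('knob',((S.min(0)+S.max(0))/2).round(4))
for nm in('wrist','top','scene'):
    w=W if nm=='wrist' else cloud(nm)[1]
    H=w[(w[...,2]>.27)&(w[...,2]<.30)&(abs(w[...,0]-.65)<.035)&(abs(w[...,1]+.007)<.035)]; print(nm,len(H),H.mean(0).round(4) if len(H) else '',H.min(0).round(4) if len(H) else '',H.max(0).round(4) if len(H) else '')
```

```text
[ 0.54202968 -0.00585953  0.30625301] [-3.14135057  0.00512423 -3.1414006 ] [-0.08  0.22  1.39  0.    1.53 -1.65]
lid 1388 [ 0.5413 -0.0069  0.0871] [0.0672 0.0666 0.0066]
tilt [ 0.00016257 -0.00103305  0.08710541]
knob [ 0.5413 -0.0061  0.1066]
wrist 995 [ 0.6367 -0.0061  0.2831] [ 0.6327 -0.0344  0.27  ] [0.6444 0.0228 0.2879]
top 100 [ 0.64   -0.0064  0.2854] [ 0.634  -0.0335  0.2721] [0.6471 0.0222 0.2914]
scene 72 [0.6347 0.0008 0.2798] [ 0.6311 -0.0326  0.2701] [0.6425 0.0251 0.2854]
```

View pics/w9.png

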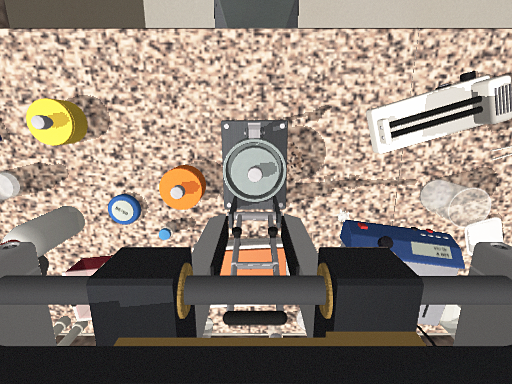

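The lid is seated square: knob at (255,174), lid top level and on the pot's axis. The bail stands open with its handle at (255,318). I'll turn the hand so its fingers straddle the handle.

Run:
```python
from h import *
print(rel([.638,-.006,.36],tool(np.pi/2)))
```

```text
([-96.9, -0.2, -58.4], [-0.001, -0.002, 1.571])
```

In the tool's units: -97 mm is -0.097, -85 mm is -0.085, 1.571 rad is 0.5001.

Call:
arm_command(plan=[[[0, 0, -0.02, 0, 0, 0.0446, 0], [0, 0, -0.04, 0, 0, 0.0891, -0.1], [-0.01, 0, -0.058, 0, 0, 0.1369, -0.2], [-0.02, 0, -0.058, 0, 0, 0.1814, -0.2], [-0.03, 0, -0.058, 0, 0, 0.226, -0.2], [-0.04, 0, -0.058, 0, 0, 0.2706, -0.2], [-0.055, 0, -0.058, 0, 0, 0.3183, -0.2], [-0.07, 0, -0.058, 0, 0, 0.3629, -0.2], [-0.085, 0, -0.058, 0, 0, 0.4074, -0.2], [-0.097, 0, -0.058, 0, 0, 0.452, -0.2], [-0.097, 0, -0.058, 0, 0, 0.5001, -0.2], [-0.097, 0, -0.058, 0, 0, 0.5001, -0.2]]])

```text
time_s: 27.5
ee_pos: [0.6385, -0.0058, 0.3591]
eef_rot: [-3.139, -0.0, 1.568]
force: [-0.5, 0.1, 0.1]
grip_width: 0.0564
grip_force: 0.0
```

Run:
```python
from h import *
im,W=cloud('wrist'); p,r,o=pose();print(p,r,o['qpos'].round(2),o['grip_width'])
H=W[(W[...,2]>.27)&(W[...,2]<.30)&(abs(W[...,0]-.64)<.03)&(abs(W[...,1]+.007)<.035)]; print(len(H),H.mean(0).round(4),H.min(0).round(4),H.max(0).round(4))
print(rel([.638,-.006,.267],tool(np.pi/2)))
```

```text
[ 0.63829059 -0.00581265  0.35966421] [-3.13924963e+00 -2.78378396e-04  1.57381553e+00] [-0.07  0.46  0.95  0.    1.73 -0.07] 0.056211571914031214
637 [ 0.6393 -0.0043  0.285 ] [ 0.6335 -0.0337  0.2701] [0.6456 0.0225 0.2889]
([-0.2, -0.1, 92.7], [-0.002, -0.0, 0.003])
```

In the tool's units: 91 mm is 0.091, 75 mm is 0.075.

Call:
arm_command(plan=[[[0, 0.001, 0.04, 0, 0, 0, -0.2], [0, 0.001, 0.075, 0, 0, 0, -0.2], [0, 0.001, 0.091, 0, 0, 0, -0.2], [0, 0.001, 0.091, 0, 0, 0, -0.2], [0, 0.001, 0.091, 0, 0, 0, 0.2], [0, 0.001, 0.091, 0, 0, 0, 0.5], [0, 0.001, 0.091, 0, 0, 0, 0.8], [0, 0.001, 0.091, 0, 0, 0, 1], [0, 0.001, 0.091, 0, 0, 0, 1], [0, 0.001, 0.091, 0, 0, 0, 1]]], squeeze=8)

```text
time_s: 28.55
ee_pos: [0.6394, -0.0058, 0.2704]
eef_rot: [3.141, -0.0, 1.571]
force: [0.4, 0.0, 0.4]
grip_width: 0.012
grip_force: 1.6
```

Run:
```python
from h import *
p,r,o=pose();print(p,r,o['grip_width'],o['grip_force'],o['force'])
H=np.array([.6073,.1]); th0=1.745; L=.184
h=lambda t:H+L*np.array([-np.cos(t),np.sin(t)])
for t in np.linspace(th0,.3,13): d=(h(t)-h(th0))*1000; print(t.round(2),'y',d[0].round(0),'z',-d[1].round(0))
```

```text
[ 0.6393531  -0.00579205  0.27038397] [ 3.14140950e+00 -1.31783204e-04  1.57089571e+00] 0.012043382898069908 1.6158814541995525 [0.36788775 0.00475945 0.38119885]
1.74 y 0.0 z -0.0
1.62 y -22.0 z -3.0
1.5 y -44.0 z -2.0
1.38 y -66.0 z 0.0
1.26 y -88.0 z 6.0
1.14 y -108.0 z 14.0
1.02 y -128.0 z 24.0
0.9 y -146.0 z 37.0
0.78 y -162.0 z 52.0
0.66 y -177.0 z 68.0
0.54 y -190.0 z 86.0
0.42 y -200.0 z 106.0
0.3 y -208.0 z 127.0
```

In the tool's units: -190 mm is -0.19, -177 mm is -0.177.

Call:
arm_command(plan=[[[0, -0.01, -0.002, 0, 0, 0, 1], [0, -0.022, -0.003, 0, 0, 0, 1], [0, -0.044, -0.002, 0, 0, 0, 1], [0, -0.066, 0, 0, 0, 0, 1], [0, -0.088, 0.006, 0, 0, 0, 1], [0, -0.108, 0.014, 0, 0, 0, 1], [0, -0.128, 0.024, 0, 0, 0, 1], [0, -0.146, 0.037, 0, 0, 0, 1], [0, -0.162, 0.052, 0, 0, 0, 1], [0, -0.177, 0.068, 0, 0, 0, 1], [0, -0.19, 0.086, 0, 0, 0, 1], [0, -0.19, 0.086, 0, 0, 0, 1]]])

```text
time_s: 29.75
ee_pos: [0.4482, -0.0059, 0.1825]
eef_rot: [-3.141, 0.0, 1.571]
force: [3.4, -1.2, -3.1]
grip_width: 0.0117
grip_force: 8.0
```

Run:
```python
from h import *
p,r,o=pose();print(p,r,o['grip_width'],o['grip_force'],o['force'])
H=np.array([.6073,.1]); L=.184
for n in('scene','top'):
    W=cloud(n)[1]; m=(abs(W[...,1]+.007)<.027)&(W[...,2]>.125)&(W[...,2]<.35); P=W[m]; P=P[np.hypot(P[:,0]-H[0],P[:,2]-H[1])<.15]
    if len(P): print(n,len(P),np.median(np.arctan2(P[:,2]-H[1],H[0]-P[:,0])),P.min(0),P.max(0))
```

```text
[ 0.44824996 -0.00592249  0.18253501] [-3.14086902e+00  1.14996332e-04  1.57070557e+00] 0.011668070961067156 7.996290028095245 [ 3.41156071 -1.20536374 -3.07167205]
scene 108 0.49737021836870654 [ 0.46831908 -0.02906265  0.12505331] [0.56086434 0.01993888 0.17367019]
top 72 0.553405830770673 [ 0.50110672 -0.03334992  0.12509841] [0.57920727 0.01759231 0.16658847]
```

In the tool's units: 63 mm is 0.063, 58 mm is 0.058.

Call:
arm_command(plan=[[[0, -0.007, 0.014, 0, 0, 0, 1], [0, -0.013, 0.03, 0, 0, 0, 1], [0, -0.019, 0.046, 0, 0, 0, 1], [0, -0.022, 0.058, 0, 0, 0, 1], [0, -0.023, 0.063, 0, 0, 0, 1], [0, -0.023, 0.063, 0, 0, 0, 1]]], squeeze=20)

```text
time_s: 30.45
ee_pos: [0.4263, -0.0058, 0.1212]
eef_rot: [-3.141, -0.0, 1.571]
force: [-0.5, -1.1, 0.2]
grip_width: 0.0113
grip_force: 20.0
```

In the tool's units: 20 mm is 0.02, 16 mm is 0.016.

Call:
arm_command(plan=[[[0, -0.001, 0.008, 0, 0, 0, 1], [0, -0.002, 0.016, 0, 0, 0, 1], [0, -0.002, 0.02, 0, 0, 0, 1], [0, -0.002, 0.02, 0, 0, 0, 1]]], squeeze=30)

```text
time_s: 30.85
ee_pos: [0.424, -0.0058, 0.1009]
eef_rot: [-3.14, -0.0, 1.571]
force: [-2.3, -1.2, -6.3]
grip_width: 0.011
grip_force: 30.0
```

In the tool's units: 6 mm is 0.006, 4 mm is 0.004.

Call:
arm_command(plan=[[[0, 0, 0.002, 0, 0, 0, 1], [0, 0, 0.004, 0, 0, 0, 1], [0, 0, 0.006, 0, 0, 0, 1], [0, 0, 0.006, 0, 0, 0, 1]]])

```text
time_s: 31.25
ee_pos: [0.4237, -0.0058, 0.0955]
eef_rot: [-3.14, -0.0, 1.571]
force: [-9.5, -1.7, 6.6]
grip_width: 0.011
grip_force: 30.0
```

In the tool's units: 5 mm is 0.005, 4 mm is 0.004.

Call:
arm_command(plan=[[[0, 0, 0.002, 0, 0, 0, 1], [0, 0, 0.004, 0, 0, 0, 1], [0, 0, 0.005, 0, 0, 0, 1], [0, 0, 0.005, 0, 0, 0, 1]]])

```text
time_s: 31.65
ee_pos: [0.4236, -0.0058, 0.0907]
eef_rot: [-3.139, -0.0, 1.571]
force: [-12.3, -1.3, 9.9]
grip_width: 0.0111
grip_force: 30.0
```

```bash
cat > ang.py <<'E'
from h import *
for n in('scene','top'):
    im,W=cloud(n); cv2.imwrite(f'pics/{n}_e.png',im)
    m=(abs(W[...,1]+.007)<.027)&(W[...,2]>.095)&(W[...,2]<.16)&(W[...,0]<.60)&(W[...,0]>.42)
    P=W[m]
    for x0 in np.arange(.41,.60,.02):
        S=P[abs(P[:,0]-x0)<.01]
        if len(S)>2: print(n,x0.round(2),len(S),np.percentile(S[:,2],[10,50,95]).round(4))
print(pose()[2]['force'])
E
python3 ang.py
```

```text
scene 0.43 171 [0.1028 0.1268 0.1566]
scene 0.45 14 [0.0972 0.0999 0.1344]
scene 0.47 66 [0.0983 0.1049 0.1281]
scene 0.49 29 [0.0971 0.0993 0.1085]
scene 0.51 26 [0.0964 0.0993 0.102 ]
scene 0.53 69 [0.0978 0.1019 0.1108]
scene 0.55 26 [0.0978 0.1049 0.1103]
scene 0.57 21 [0.0982 0.101  0.1027]
scene 0.59 31 [0.0965 0.1001 0.1028]
top 0.47 20 [0.1193 0.125  0.1314]
top 0.49 6 [0.1137 0.1161 0.1208]
top 0.51 3 [0.1018 0.1025 0.1031]
top 0.53 56 [0.0998 0.1041 0.1141]
top 0.55 64 [0.101  0.1071 0.1142]
top 0.57 29 [0.1006 0.1041 0.1076]
top 0.59 29 [0.1001 0.105  0.1078]
[-11.70717685  -1.46887855  10.3068222 ]
```

The arms look level. I'll let go, clear the handle and check that it holds by itself.

In the tool's units: -60 mm is -0.06, -30 mm is -0.03.

Call:
arm_command(plan=[[[0, 0, 0, 0, 0, 0, 0.6], [0, 0, 0, 0, 0, 0, 0.4], [0, 0, 0, 0, 0, 0, 0.2], [0, 0, 0, 0, 0, 0, 0.2], [0, 0, -0.03, 0, 0, 0, 0.2], [0, 0, -0.06, 0, 0, 0, 0.5], [0, 0, -0.06, 0, 0, 0, 1], [0, 0, -0.06, 0, 0, 0, 1], [0, 0, -0.06, 0, 0, 0, 1]]])

```text
time_s: 32.65
ee_pos: [0.4239, -0.0057, 0.1494]
eef_rot: [-3.14, -0.0, 1.571]
force: [0.4, 0.4, 0.7]
grip_width: 0.0094
grip_force: 0.0
```

```bash
python3 ang.py
python3 - <<'E'
from h import *
im,W=cloud('wrist'); p,r,o=pose(); print(p,o['force'],o['grip_width'])
H=tops(None,W,.423,-.006,.03,.09,.14); print('handle',len(H),H.mean(0).round(4),H.min(0).round(4),H.max(0).round(4))
cv2.imwrite('pics/wE.png',cv2.resize(im[90:300,120:400],(800,600),interpolation=cv2.INTER_CUBIC))
E
```

```text
scene 0.43 66 [0.1062 0.1132 0.159 ]
scene 0.45 28 [0.1016 0.1044 0.1066]
scene 0.47 69 [0.0996 0.1053 0.128 ]
scene 0.49 30 [0.0997 0.1026 0.1073]
scene 0.51 38 [0.0966 0.1011 0.1047]
scene 0.53 73 [0.0976 0.103  0.1101]
scene 0.55 34 [0.0995 0.1045 0.1113]
scene 0.57 20 [0.0963 0.1018 0.1043]
scene 0.59 37 [0.0965 0.0995 0.1033]
top 0.47 20 [0.1188 0.1262 0.1369]
top 0.49 12 [0.1108 0.1146 0.1186]
top 0.53 55 [0.1016 0.1075 0.1139]
top 0.55 60 [0.1027 0.1088 0.1159]
top 0.57 27 [0.1006 0.104  0.1086]
top 0.59 30 [0.1009 0.104  0.1101]
[-0.70303779 -0.35845106  0.70100413]
[ 0.42399877 -0.00575317  0.14947307] [ 0.41483655 -0.60282922 -0.17357248] 0.0008967376408895308
handle 688 [0.4262 0.0054 0.1116] [ 0.4181 -0.0343  0.1051] [0.4461 0.0213 0.1159]
```

View pics/wE.png

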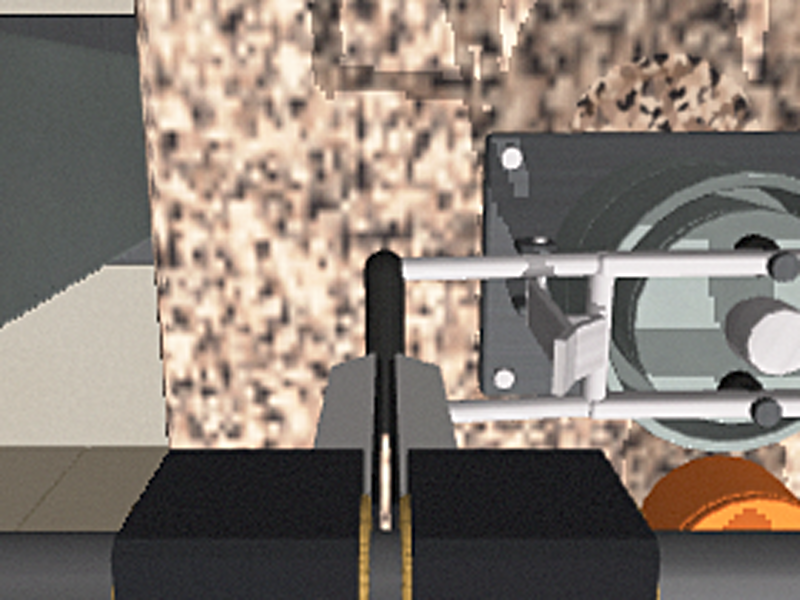

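The front bar lies under the hook at (585,350) in the crop, and the handle stays at about 0.01–0.02 rad against the sprung pads with the hand off. The bail is caught, so I'm backing away and handing in.

In the tool's units: -120 mm is -0.12, -80 mm is -0.08.

Call:
arm_command(plan=[[[0, 0, -0.04, 0, 0, 0, 1], [0, 0, -0.08, 0, 0, 0, 1], [0, 0, -0.12, 0, 0, 0, 1], [0, 0, -0.12, 0, 0, 0, 1], [0, 0, -0.12, 0, 0, 0, 1]]])

```text
time_s: 33.3
ee_pos: [0.4243, -0.0058, 0.2698]
eef_rot: [3.142, -0.0, 1.571]
force: [0.7, -0.2, -0.3]
grip_width: 0.0004
grip_force: 0.0
```

```bash
python3 ang.py | grep -E "0.4[57]|0.5[35]"; python3 -c "
from station import ctrl
print(ctrl.hand_in())"
```

```text
scene 0.45 23 [0.102  0.1049 0.1073]
scene 0.47 70 [0.0998 0.1056 0.1274]
scene 0.53 69 [0.0971 0.1033 0.1097]
scene 0.55 37 [0.0992 0.1042 0.1099]
top 0.47 20 [0.1174 0.1261 0.1334]
top 0.53 40 [0.1039 0.107  0.1136]
top 0.55 66 [0.1005 0.1075 0.1147]
the job is handed in; nothing more can be done
None
```

Job handed in at about 33 s of the 72 s allowed: by camera the vial stands in the pot, the lid sits square and the bail is caught and holding by itself; hand-in returned no verdict.

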